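# Hang a picking bin on the packing-bench rail

### The job

Hang the yellow picking bin, with the soap carton still in it, on the aluminium rail between the blue and the red bin, which stay where they hang. Lock its bent rear strip down in the rail's slot so that it hangs level and square with its back on the lower bar; then, keeping it level, give it a gentle tug straight up until you feel the strip catch under the rail, let it down again and release it.

Things in the scene. Friction and masses are not known exactly. Their poses are not given: they have to be found in the camera images.
- yellow_bin_mid (a point): Centre of the loose yellow plastic bin: 130 long (x) x 66 wide (y) x 66 high mm, walls 3, point 33 mm above its underside. +x to the rear (high back wall with the hanging strip), -x to the low open front, z up. Side walls 66 high from x -10 to +65, sloping down to 32 at the front: grip it across the 66 mm, at x 0 to 40. 0.12 to 0.21 kg plus carton 0.1 kg.
- yellow_bin_strip (a point): Bend of the yellow bin's 62 mm wide, 4 mm thick hanging strip, mid-width, mid-thickness; bin's axes; 81 mm behind (+x) and 17 mm above the bin's centre. From the back wall's top a level bridge (underside 12 mm above the bend) runs back to an upright part that goes down to this bend; from it a toe 20 mm long runs down, bent 50 deg rearwards from upright. Back wall to upright: 14 mm free.
- rail_slot (a point): Aluminium rail on two posts, 460 mm long. Point: mid-length, on the front face and top edge of its front lip, 200 mm above the bench. +x away from the hanging bins, y along the rail, z up. In mm: front lip x 0 to 4, z -37 to 0; slot x 4 to 17, open at the top; rear lip x 17 to 20, z -11 to +6; below it the slot widens to x 28, from z -11 down to -34. Nothing above it.
- blue_bin_mid (a point): Centre of the blue bin, same shape and axes as the yellow one, hanging loose on the rail, loaded, 0.3 kg.
- red_bin_mid (a point): Centre of the red bin, same shape and axes, hanging loose on the rail, loaded, 0.3 kg. Blue and red hang 240 to 280 mm apart, centre to centre, either one may be on the left.
- carton_mid (a point): Centre of the dark green soap carton lying loose in the yellow bin, 96 x 50 x 30 mm (x, y, z).
- bin_rail: The fixed rail stand; origin on the bench under rail_slot, same axes. Its lower bar (front face 10 mm in front of rail_slot, 46 to 62 mm below) bears the bins' backs. The toe passes the slot only with the bin's front raised 30 to 40 deg; lowering it swings the toe under the rear lip. Locked: bend 6 mm behind, 12 mm below rail_slot. Tugged up level it catches 7 to 8 mm higher: pull about 10 N, never 100.
Mind the look-alikes: they are no part of the job. What is meant by the part that bears yellow_bin_mid is not pink or purple, and is the larger of those in its own colour.

How it is judged:
By the outcome, as a careful person would: the job done as asked, in the order asked, and still so for the second after the job is handed in, with the robot touching nothing.
It also fails if it takes over 64 s, if anything falls off the work surface, if the arm or the gripper's body presses on something with over 40 N, if the wrist force passes 120 N, or if a joint passes its speed limit or range.

### The arm

A 6-joint arm with a two-finger parallel gripper is mounted at the origin on the work surface. World frame = base frame: x ahead of the robot, y to its left, z up, the work surface at z = 0. Lengths are in m, angles in rad, forces in N, time in s.
With the tool pointing down it reaches from about 0.225 to 0.875 m from the base axis. Payload 3.4 kg.
Tool frame: the origin (TCP) lies midway between the tips of the shut fingers; the grasp point (between the pads) lies 19 mm behind it (manip.tcp_to_grasp is the distance from the TCP to the grasp point, in m); x points along the fingers, y is the direction in which the jaws open and shut, and the axes are right-handed (so a half turn about x gives the same grasp; the last joint's range is limited). The gripper opens to 85 mm and grips with 20 to 120 N. Pads are 22 mm wide; open, the fingers measure 114 mm over their backs; the gripper's body (76 mm by 85 mm) begins 54 mm behind the grasp point. The pads swing forward as they close: fully open they stand 13 mm farther back than shut.
Start: joints at [-1.452, 0.276, 1.505, -0, 1.361, -0.121], TCP at [0.137, -0.559, 0.231] pointing down, gripper open.
Joint ranges: [-2.89, 2.89], [-0.75, 2.08], [0.22, 2.7], [-1.18, 4.32], [0.11, 2.71], [-2.7, 2.7]. Speed limits (rad/s): [2.57, 2.57, 3.14, 3.14, 3.14, 3.14].

### API

Orientations are given as a unit quaternion [w, x, y, z].
In Python, from rig import readout, eyes, job, manip gives the robot as it stands. The module is installed in compiled form; this text tells all that it offers.
- The arm moves only by the tool carry_out, never from a script. Its argument "deltas" is one flat list of numbers, 7 for each row, row after row: the shift along the tool's x, y, z scaled (see below), then the turn, a rotation vector about the tool's x, y, z scaled (see below), then the opening, from -1 (shut) to 1 (fully open). In form: [dx, dy, dz, ax, ay, az, grip, dx, dy, dz, ax, ay, az, grip, ...]. A call has 1 to 10 rows; each row shifts and turns the commanded pose from where the row before left it, along the tool's axes as they then stand; what a row does not reach is not made up. The controller multiplies each number of a shift by 60 mm and each number of a turn by 4 degrees. A row lasts 1/8 s, in which the tool goes at most 62.5 mm and 10.7 degrees, less where a joint would pass 70% of its speed; a pose out of reach is approached as far as the arm can. A call with a number of a shift or a turn outside -1 to 1 is refused whole. A call with a gripper value outside its range is refused whole. The fingers move at their own pace and stop on an object; "newtons" is the grip in N (left out, the last holds). Time passes only in rows, so rows that do not move let the fingers close. It gives the time, the measured TCP pose, the force and the opening at its end, in the units of the state.
- readout.get_state(): the state, without advancing time (a new reading comes with each control period).
- eyes.get_image(name): name is "side" or "top"; returns a dict with "color" (384x512x3 uint8, red, green, blue), "z_map" (384x512 float32, m along the optical axis (not along the pixel's ray), 0 where there is no reading), "mtx" (3x3 intrinsics, pixels), "origin" and "orientation" of the camera in the world. Camera axes: x right, y down, z forward; pixel columns grow to the right and rows downward; lengths in m; the calibration is good to about 2 mm. A picture is of the moment at which its call begins.
- job.sign_off(): hands the job in, once; it reports no verdict.
The state is a dict: "clock": time; "qpos": joint angles; "qd": joint speeds; "effort": joint torques, N m; "position": TCP position; "ee_rot": TCP orientation; "contact_force": force on the tool from outside, world axes, zero at the start; "moment": the same for the moment, N m; "width": finger opening in m.
Only numpy, scipy, OpenCV 4.12 (cv2) and the standard library are available. Lean on these libraries where they do the work, as an engineer would, in place of code of your own. Each camera call takes 0.05 s, during which the arm holds its last target.

## Working session

There is one attempt and no reset: what is moved stays moved. The work goes in short steps, Python scripts to look and compute and a tool call to move; the robot and the scene stay as the last step left them, time stands still between calls to the robot, and variables do not carry over. Pictures are saved under pics/ and viewed, and the job is handed in when it is done.

Besides the shell and the picture viewer there is one more tool, called after "Call:" by a JSON object that holds its "method" and its "body". carry_out: Moves the arm, as the interface text tells. Its arguments: {"type":"object","properties":{"deltas":{"type":"array"},"newtons":{"type":"number"}},"required":["deltas"]}

```bash
ls; mkdir -p pics; python3 - <<'E'
from rig import readout, eyes, job, manip
import cv2,numpy as np
print(readout.get_state()); print(manip.tcp_to_grasp)
for n in("side","top"):
    d=eyes.get_image(n); cv2.imwrite(f"pics/{n}0.png",d["color"][:,:,::-1]); np.savez(f"{n}0.npz",**d)
    print(n,d["mtx"],d["origin"],d["orientation"])
E
```

```text
pics
{'clock': 0.0, 'qpos': array([-1.45200602e+00,  2.76604198e-01,  1.50613436e+00, -8.42273457e-06,
        1.36070018e+00, -1.20991861e-01]), 'qd': array([ 0.00019959, -0.00031095, -0.00060966,  0.00029993, -0.00021317,
        0.00050927]), 'effort': array([ 6.31747698e-04, -4.16778302e+01, -2.45802462e+01, -1.04070086e-04,
        1.11877199e-02,  8.72645476e-07]), 'position': array([ 0.13649057, -0.55802093,  0.23043398]), 'ee_rot': array([-0.08392074, -0.70202837, -0.08522613,  0.70203275]), 'contact_force': array([ 0.7016952 ,  0.68014248, -0.1414872 ]), 'moment': array([0.00867608, 0.02452181, 0.00626249]), 'width': 0.08541447749511775}
0.0187
side [[444.96149355   0.         250.78060017]
 [  0.         444.96149355 193.29626209]
 [  0.           0.           1.        ]] [0.00146039 0.87757203 1.1790624 ] [ 0.09223331 -0.26480597  0.90763266 -0.312368  ]
top [[395.42144838   0.         258.44677044]
 [  0.         395.42144838 186.68802814]
 [  0.           0.           1.        ]] [0.24903268 0.19592444 1.48959533] [-0.05438361  0.70506347 -0.70488367  0.05537991]
```

View pics/side0.png

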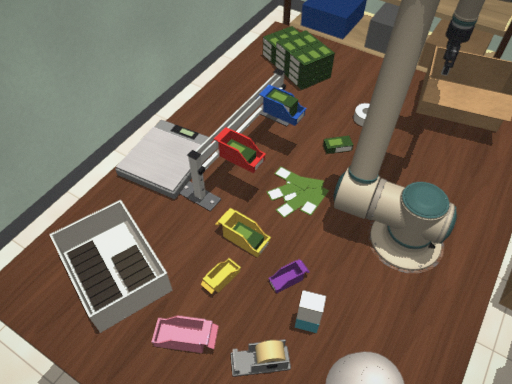

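View pics/top0.png

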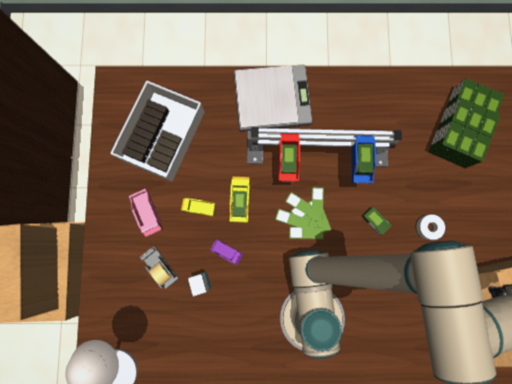

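The top view shows the larger yellow bin with its carton at about (240,200). The smaller yellow look-alike is at (198,207), red hangs at (289,158), blue at (364,160), and the rail runs along row 135–145. Next I measure these.

```bash
cat > h.py <<'E'
import numpy as np,cv2
from scipy.spatial.transform import Rotation as R
def rot(q): return R.from_quat([q[1],q[2],q[3],q[0]])
def cloud(d):
    K=d["mtx"];z=d["z_map"];v,u=np.mgrid[:z.shape[0],:z.shape[1]]
    P=np.dstack([(u-K[0,2])/K[0,0]*z,(v-K[1,2])/K[1,1]*z,z])
    return rot(d["orientation"]).apply(P.reshape(-1,3)).reshape(P.shape)+d["origin"]
def mask(d,lo,hi):
    return (cv2.inRange(cv2.cvtColor(d["color"],cv2.COLOR_RGB2HSV),lo,hi)>0)&(d["z_map"]>0)
COL=dict(yellow=((24,130,80),(33,255,255)),red=((0,170,90),(6,255,255)),blue=((105,150,60),(120,255,255)))
def comps(m,amin=60):
    n,l,s,c=cv2.connectedComponentsWithStats(m.astype(np.uint8))
    return [(l==i,s[i],c[i]) for i in range(1,n) if s[i][4]>amin]
E
python3 - <<'E'
from h import *
for n in("side","top"):
    d=dict(np.load(n+"0.npz"));P=cloud(d)
    print(n,"table",np.round(P[300,200],4) if n=="top" else np.round(P[300,260],4))
    for c,(lo,hi) in COL.items():
        for m,s,cc in comps(mask(d,lo,hi)):
            p=P[m]; print(c,s,np.round(np.percentile(p,[1,50,99],axis=0),3).tolist())
            t=p[p[:,2]>np.percentile(p[:,2],98)-0.006]
            r=cv2.minAreaRect((p[:,:2]*1000).astype(np.float32)); print("   rect",np.round(r[0],1),np.round(r[1],1),round(r[2],1))
E
```

```text
side table [ 0.2721  0.4096 -0.0045]
yellow [218 208  37  37 265] [[0.388, 0.189, -0.001], [0.477, 0.26, 0.065], [0.51, 0.295, 0.07]]
   rect [452.4 241. ] [107.9 137.3] 89.4
yellow [252 234  19  19  88] [[0.347, 0.216, 0.002], [0.354, 0.262, 0.03], [0.374, 0.298, 0.035]]
   rect [359.5 256.6] [27.2 82. ] 1.1
yellow [202 258  39  35 460] [[0.372, 0.351, -0.003], [0.408, 0.417, 0.018], [0.431, 0.474, 0.05]]
   rect [411.8 410.5] [125.3  70.6] 80.8
red [214 128  52  45 910] [[0.477, -0.106, 0.002], [0.557, 0.104, 0.177], [0.626, 0.125, 0.207]]
   rect [569.9   2.3] [158.2 280.8] 13.0
blue [ 302    0   64   38 1799] [[0.76, -1.511, -0.246], [0.854, -1.275, -0.151], [1.021, -1.248, -0.118]]
   rect [  894.8 -1392.1] [276.  298.4] 1.4
blue [260  85  46  40 603] [[0.47, -0.197, 0.139], [0.547, -0.133, 0.174], [0.618, -0.127, 0.207]]
   rect [ 544.6 -163.5] [ 73.6 153.2] 88.1
top table [ 0.0636  0.4073 -0.0019]
yellow [229 178  21  31 349] [[0.407, 0.23, -0.002], [0.478, 0.263, 0.049], [0.509, 0.302, 0.073]]
   rect [455.7 266.4] [ 75.3 107.6] 86.0
yellow [182 198  33  18 430] [[0.375, 0.362, -0.004], [0.405, 0.422, 0.005], [0.437, 0.473, 0.054]]
   rect [407.2 417.7] [114.4  54.9] 81.2
yellow [229 209  20  14 127] [[0.348, 0.233, -0.004], [0.361, 0.271, 0.007], [0.393, 0.305, 0.037]]
   rect [362.8 269.4] [71.8 42.5] 69.8
red [278 134  23  48 495] [[0.479, 0.033, -0.003], [0.554, 0.088, 0.174], [0.637, 0.125, 0.21]]
   rect [560.6  78.9] [ 89.5 166.7] 88.6
blue [352 136  24  47 500] [[0.475, -0.195, 0.138], [0.552, -0.154, 0.189], [0.624, -0.128, 0.21]]
   rect [ 551.1 -161.9] [ 67.2 158.2] 88.9
```

```bash
python3 - <<'E'
from h import *
d=dict(np.load("top0.npz"))
a=cv2.resize(d["color"][115:240,175:415,::-1],None,fx=3.3,fy=3.3,interpolation=cv2.INTER_CUBIC);cv2.imwrite("pics/topz.png",a)
d=dict(np.load("side0.npz"))
a=cv2.resize(d["color"][70:270,160:320,::-1],None,fx=3,fy=3,interpolation=cv2.INTER_CUBIC);cv2.imwrite("pics/sidez.png",a)
E
```

```text
(no output)
```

View pics/topz.png

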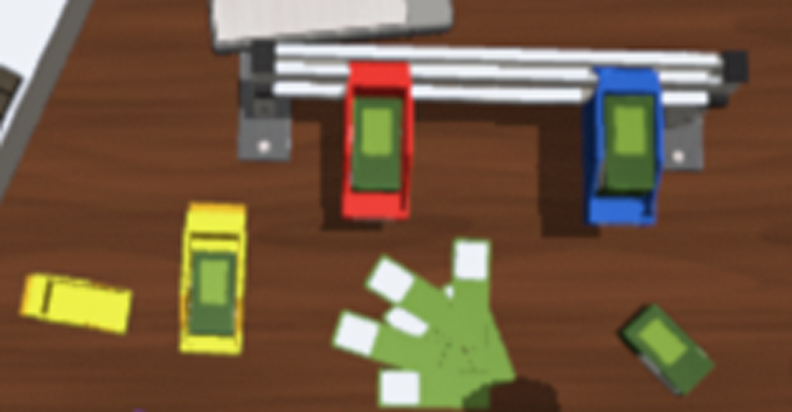

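View pics/sidez.png

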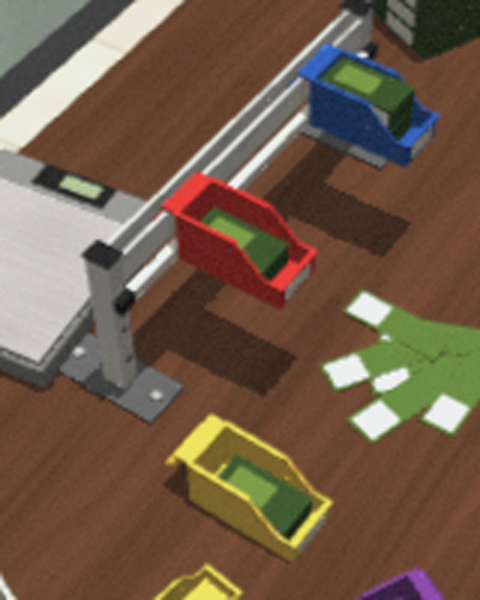

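```bash
python3 - <<'E'
from h import *
d=dict(np.load("top0.npz"))
a=cv2.resize(d["color"][122:154,242:405,::-1],None,fx=4.9,fy=15,interpolation=cv2.INTER_NEAREST);cv2.imwrite("pics/railt.png",a)
g=d["color"].astype(int).mean(2)
for u in (265,272,305,320,335,345,385): print(u,[int(x) for x in g[124:152,u]])
P=cloud(d)
for u in (265,320,345): print(u,[(r,*(P[r,u]*1000).astype(int)) for r in range(126,150)])
E
```

```text
265 [204, 145, 111, 99, 162, 232, 237, 184, 132, 172, 231, 241, 223, 149, 94, 136, 227, 243, 238, 171, 85, 45, 38, 38, 38, 38, 37, 45]
272 [155, 122, 91, 68, 136, 228, 239, 200, 139, 144, 182, 233, 237, 171, 102, 95, 155, 230, 237, 181, 100, 51, 38, 38, 40, 39, 40, 38]
305 [57, 51, 60, 63, 92, 168, 232, 237, 182, 128, 166, 230, 240, 222, 148, 93, 129, 219, 242, 238, 167, 80, 42, 37, 37, 38, 39, 44]
320 [66, 66, 64, 63, 76, 145, 229, 238, 204, 137, 164, 229, 242, 236, 167, 98, 94, 154, 230, 239, 200, 121, 60, 39, 36, 37, 39, 45]
335 [66, 66, 65, 62, 62, 110, 197, 238, 235, 170, 126, 171, 231, 237, 184, 115, 89, 138, 227, 243, 237, 170, 82, 38, 36, 37, 37, 36]
345 [65, 66, 65, 61, 62, 90, 167, 232, 236, 182, 128, 170, 231, 239, 206, 135, 91, 132, 226, 243, 237, 166, 77, 40, 37, 36, 36, 37]
385 [67, 64, 64, 63, 61, 60, 108, 194, 236, 235, 172, 125, 167, 230, 238, 201, 129, 90, 134, 225, 242, 237, 169, 95, 80, 85, 92, 98]
265 [(126, np.int64(708), np.int64(169), np.int64(42)), (127, np.int64(707), np.int64(168), np.int64(35)), (128, np.int64(707), np.int64(168), np.int64(23)), (129, np.i
[... 2871 characters left out ...]
04), np.int64(167)), (137, np.int64(621), np.int64(-98), np.int64(196)), (138, np.int64(618), np.int64(-98), np.int64(196)), (139, np.int64(615), np.int64(-98), np.int64(194)), (140, np.int64(617), np.int64(-103), np.int64(173)), (141, np.int64(615), np.int64(-104), np.int64(166)), (142, np.int64(614), np.int64(-106), np.int64(158)), (143, np.int64(612), np.int64(-107), np.int64(153)), (144, np.int64(607), np.int64(-105), np.int64(158)), (145, np.int64(606), np.int64(-107), np.int64(149)), (146, np.int64(642), np.int64(-142), np.int64(-1)), (147, np.int64(638), np.int64(-141), np.int64(0)), (148, np.int64(633), np.int64(-140), np.int64(3)), (149, np.int64(627), np.int64(-138), np.int64(10))]
```

View pics/railt.png

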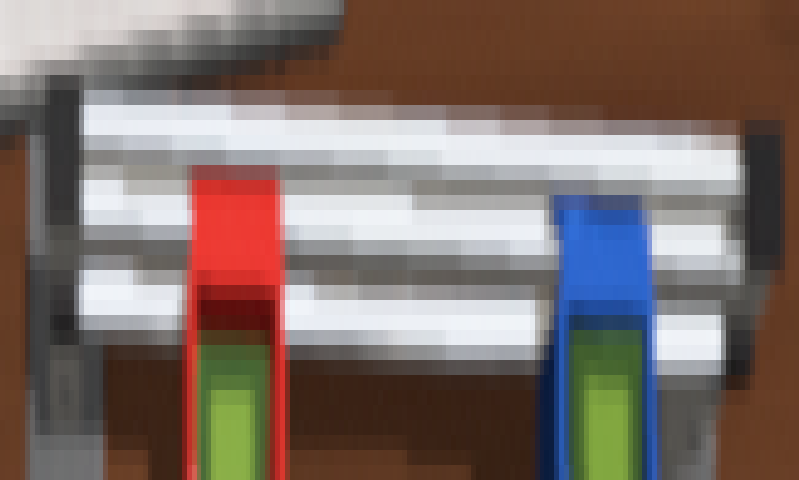

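```bash
cat >> h.py <<'E'
def ray(d,u,v,z):
    K=d["mtx"];D=rot(d["orientation"]).apply(np.stack([(np.asarray(u,float)-K[0,2])/K[0,0],(np.asarray(v,float)-K[1,2])/K[1,1],np.ones(np.shape(u))],-1))
    o=d["origin"];t=(z-o[2])/D[...,2];return o+D*t[...,None]
def proj(d,p):
    q=rot(d["orientation"]).inv().apply(np.atleast_2d(p)-d["origin"]);K=d["mtx"]
    return np.c_[K[0,0]*q[:,0]/q[:,2]+K[0,2],K[1,1]*q[:,1]/q[:,2]+K[1,2]]
E
python3 - <<'E'
from h import *
d=dict(np.load("top0.npz"))
g=d["color"].astype(float).mean(2)
cols=[u for u in list(range(262,276))+list(range(303,350))+list(range(380,388))]
def cross(u,r0,r1,lev,sign):
    for r in range(r0,r1):
        a,b=g[r,u],g[r+1,u]
        if (a-lev)*sign<0<=(b-lev)*sign: return r+(lev-a)/(b-a)
E={'lipback':[], 'rearfront':[], 'barfront':[],'rearback':[]}
for u in cols:
    s=(u-265)/120.*1.9
    r=int(round(129+s))
    a=cross(u,r,r+6,185,-1); 
    if a is None: continue
    b=cross(u,int(a)+1,int(a)+5,195,1)
    c=cross(u,int(a)+9,int(a)+15,130,-1)
    e=cross(u,r-4,r+2,150,1)
    for k,v in zip(E,(b,a,c,e)):
        if v is not None:E[k].append((u,v))
for k,z in (('lipback',.2),('rearfront',.206),('barfront',.154),('barfront',.138),('rearback',.206)):
    A=np.array(E[k]);p=ray(d,A[:,0],A[:,1],z);f=np.polyfit(p[:,1],p[:,0],1);
    print(k,z,len(A),'x@y=0 %.4f slope %.4f (%.2f deg) rms %.2fmm'%(f[1],f[0],np.degrees(np.arctan(f[0])),1e3*np.std(p[:,0]-np.polyval(f,p[:,1]))), 'x@y=-.03',round(np.polyval(f,-.03),4))
for uv in ((252.5,131),(256.5,131),(393,136),(398,136),(400.5,136)): print(uv,ray(d,[uv[0]],[uv[1]],.2).round(4))
# bins red/blue: lateral edges, top view
for c in ('red','blue','yellow'):
    m=mask(d,*COL[c]);
    x0,x1={'red':(278,301),'blue':(352,377),'yellow':(229,251)}[c]
    r0,r1={'red':(136,160),'blue':(137,160),'yellow':(178,200)}[c]
    z={'red':.204,'blue':.204,'yellow':.066}[c]
    L=[];
    for r in range(r0,r1):
        w=np.where(m[r,x0-2:x1+3])[0]+x0-2
        if len(w): L.append((r,w[0]-.5,w[-1]+.5))
    L=np.array(L);l=ray(d,L[:,1],L[:,0],z);rr=ray(d,L[:,2],L[:,0],z)
    for i in range(len(L)): print(c,L[i],(l[i,:2]*1e3).round(1),(rr[i,:2]*1e3).round(1))
E
```

```text
lipback 0.2 69 x@y=0 0.6282 slope 0.0223 (1.28 deg) rms 0.94mm x@y=-.03 0.6275
rearfront 0.206 69 x@y=0 0.6352 slope 0.0234 (1.34 deg) rms 0.22mm x@y=-.03 0.6345
barfront 0.154 69 x@y=0 0.6060 slope 0.0260 (1.49 deg) rms 0.39mm x@y=-.03 0.6052
barfront 0.138 69 x@y=0 0.6103 slope 0.0260 (1.49 deg) rms 0.39mm x@y=-.03 0.6095
rearback 0.206 69 x@y=0 0.6465 slope 0.0215 (1.23 deg) rms 0.27mm x@y=-.03 0.6459
(252.5, 131) [[0.6413 0.2142 0.2   ]]
(256.5, 131) [[0.6413 0.2007 0.2   ]]
(393, 136) [[ 0.6241 -0.2594  0.2   ]]
(398, 136) [[ 0.6241 -0.2762  0.2   ]]
(400.5, 136) [[ 0.6242 -0.2847  0.2   ]]
red [136.  281.5 297.5] [622.8 116.7] [622.8  63. ]
red [137.  281.5 297.5] [619.3 116.8] [619.3  63. ]
red [138.  280.5 298.5] [615.8 120.1] [615.9  59.7]
red [139.  280.5 298.5] [612.4 120.2] [612.4  59.8]
red [140.  280.5 298.5] [608.9 120.2] [608.9  59.8]
red [141.  280.5 298.5] [605.5 120.2] [605.5  59.9]
red [142.  280.5 298.5] [602.  120.3] [602.   59.9]
red [143.  279.5 298.5] [598.5 123.6] [598.6  60. ]
red [144.  279.5 298.5] [595.1 123.7] [595.1  60. ]
red [145.  278.5 299.5] [591.
[... 2565 characters left out ...]
229.5 249.5] [470.8 299.4] [470.9 226.5]
yellow [188.  229.5 249.5] [467.2 299.3] [467.2 226.5]
yellow [189.  229.5 249.5] [463.5 299.3] [463.5 226.5]
yellow [190.  229.5 249.5] [459.8 299.3] [459.8 226.5]
yellow [191.  229.5 249.5] [456.1 299.2] [456.1 226.5]
yellow [192.  229.5 249.5] [452.4 299.2] [452.5 226.5]
yellow [193.  229.5 249.5] [448.8 299.1] [448.8 226.4]
yellow [194.  229.5 249.5] [445.1 299.1] [445.1 226.4]
yellow [195.  229.5 249.5] [441.4 299.1] [441.5 226.4]
yellow [196.  229.5 249.5] [437.8 299. ] [437.8 226.4]
yellow [197.  229.5 249.5] [434.1 299. ] [434.1 226.4]
yellow [198.  229.5 249.5] [430.5 298.9] [430.5 226.4]
yellow [199.  229.5 248.5] [426.8 298.9] [426.8 230. ]
```

```bash
cat >> h.py <<'E'
CH=dict(red=0,yellow=1,blue=2)
def chan(d,c):
    I=d["color"].astype(float)
    return {'red':I[...,0]-I[...,2],'yellow':I[...,1]-I[...,2]*1.0,'blue':I[...,2]-I[...,0]}[c]
def edges(d,c,r0,r1,x0,x1):
    """subpixel outer left/right edge per row at half level"""
    f=chan(d,c);out=[]
    for r in range(r0,r1):
        row=f[r,x0:x1];i=np.arange(len(row))
        # left: first bright; local plateau
        def first(a):
            k=np.where(a>45)[0]
            k=k[0];bg=np.median(a[max(0,k-5):max(1,k-1)]);pk=a[k:k+3].max();lev=(bg+pk)/2
            for j in range(max(0,k-2),k+4):
                if a[j]<lev<=a[j+1]: return j+(lev-a[j])/(a[j+1]-a[j])
            return np.nan
        out.append((r,x0+first(row),x1-1-first(row[::-1])))
    return np.array(out)
E
python3 - <<'E'
from h import *
d=dict(np.load("top0.npz"))
for c,a,z0 in (('red',(137,176,270,310),.138),('blue',(138,177,343,386),.138),('yellow',(180,219,222,258),0)):
    E=edges(d,c,*a)
    zt=z0+.066
    l=ray(d,E[:,1],E[:,0],zt);r=ray(d,E[:,2],E[:,0],zt);rb=ray(d,E[:,2],E[:,0],z0);lb=ray(d,E[:,1],E[:,0],z0)
    for i in range(0,len(E),2): print(c,int(E[i,0]),'x%.0f'%(l[i,0]*1e3),'top L %.1f R %.1f | bot L %.1f R %.1f'%(l[i,1]*1e3,r[i,1]*1e3,lb[i,1]*1e3,rb[i,1]*1e3),'xb%.0f'%(lb[i,0]*1e3))
f=chan(d,'yellow');print('col240',f[172:184,240].astype(int),f[216:226,234].astype(int),f[216:226,240].astype(int),f[216:226,246].astype(int))
print(ray(d,[240]*3,[177,178,179],.04).round(3)); print(ray(d,[240]*4,[220,221,222,223],0).round(4))
E
```

```text
red 137 x619 top L 120.1 R 58.4 | bot L 116.2 R 51.4 xb638
red 139 x612 top L 121.7 R 57.2 | bot L 117.9 R 50.1 xb631
red 141 x605 top L 123.7 R 57.2 | bot L 120.0 R 50.1 xb624
red 143 x599 top L 124.4 R 57.3 | bot L 120.7 R 50.2 xb616
red 145 x592 top L 125.4 R 55.8 | bot L 121.7 R 48.6 xb609
red 147 x585 top L 125.6 R 55.4 | bot L 122.0 R 48.2 xb602
red 149 x578 top L 125.7 R 55.5 | bot L 122.1 R 48.3 xb595
red 151 x571 top L 125.8 R 55.7 | bot L 122.1 R 48.5 xb588
red 153 xnan top L nan R 38.8 | bot L nan R 30.8 xbnan
red 155 xnan top L nan R 30.6 | bot L nan R 22.1 xbnan
red 157 xnan top L nan R 32.4 | bot L nan R 24.0 xbnan
red 159 xnan top L nan R 32.6 | bot L nan R 24.2 xbnan
red 161 xnan top L nan R 27.7 | bot L nan R 19.1 xbnan
red 163 xnan top L nan R 27.8 | bot L nan R 19.2 xbnan
red 165 xnan top L nan R 39.6 | bot L nan R 31.6 xbnan
red 167 xnan top L nan R 28.1 | bot L nan R 19.5 xbnan
red 169 xnan top L nan R nan | bot L nan R nan xbnan
red 171 xnan top L nan R 36.6 | bot L nan R 28.5 xbnan
red 173 xnan top L nan R 40.1 | bot L nan R 32.1 xbnan
red 175 xnan top L nan R 
[... 2273 characters left out ...]
 R 230.5 | bot L 305.1 R 232.1 xb401
yellow 210 x387 top L 300.1 R 230.7 | bot L 305.0 R 232.3 xb393
yellow 212 x380 top L 299.7 R 231.4 | bot L 304.5 R 233.0 xb386
yellow 214 x372 top L 299.7 R 231.7 | bot L 304.5 R 233.4 xb378
yellow 216 x365 top L 299.7 R 231.6 | bot L 304.5 R 233.2 xb371
yellow 218 x358 top L 299.3 R 231.5 | bot L 304.1 R 233.2 xb363
col240 [ 25  25  23  24  63 127 149 159 161 165 167 167] [ 86 159 165 164 163 116  52  24  23  23] [ 79 152 164 164 163 131  68  28  22  21] [117 132 139 145 157 140  83  33  24  23]
[[0.513 0.263 0.04 ]
 [0.509 0.263 0.04 ]
 [0.505 0.263 0.04 ]]
[[0.3555 0.2632 0.    ]
 [0.3517 0.2632 0.    ]
 [0.348  0.2632 0.    ]
 [0.3442 0.2632 0.    ]]
```

```bash
cat >> h.py <<'E'
def tgt(yaw,tilt=0,flip=1):
    """tool x down, tool y = flip*bin y; bin yaw (rad), tilt=front raised (rad)"""
    B=R.from_euler('z',yaw)*R.from_euler('y',tilt)
    return B*R.from_matrix(np.array([[0,0,-1],[0,flip,0],[-1,0,0]]).T if False else np.column_stack([[0,0,-1],[0,flip,0],np.cross([0,0,-1],[0,flip,0])]))
def delta(s,pos,Rt):
    Rc=rot(s["ee_rot"]);dp=Rc.inv().apply(np.asarray(pos)-s["position"]);rv=(Rc.inv()*Rt).as_rotvec()
    return dp*1000,np.degrees(rv)
E
python3 - <<'E'
from h import *
from rig import readout
s=readout.get_state();print(rot(s["ee_rot"]).as_matrix().round(4))
for f in(1,-1):
    dp,rv=delta(s,[.4457,.2645,.25],tgt(-.033,0,f));print(f,dp.round(1),rv.round(2),'units',(dp/60).round(2),(rv/4).round(2))
E
```

```text
[[-2.000e-04  2.375e-01 -9.714e-01]
 [ 1.700e-03 -9.714e-01 -2.375e-01]
 [-1.000e+00 -1.700e-03 -2.000e-04]]
1 [ -18.2 -725.6 -495.7] [-1.6437e+02 -1.4000e-01  0.0000e+00] units [ -0.3  -12.09  -8.26] [-4.109e+01 -3.000e-02  0.000e+00]
-1 [ -18.2 -725.6 -495.7] [15.63  0.    0.1 ] units [ -0.3  -12.09  -8.26] [3.91 0.   0.02]
```

Call:
{"method": "carry_out", "body": {"deltas": [-0.3, 0, 0, 0.98, 0, 0, 1, -0.3, 0, 0, 0.98, 0, 0, 1, -0.3, 0, 0, 0.98, 0, 0, 1, 0, 0, 0, 0.97, 0, 0, 1]}}

```text
clock: 0.6
position: [0.1366, -0.5592, 0.2866]
ee_rot: [-0.012, 0.707, -0.013, -0.707]
contact_force: [1.0, -0.6, 0.7]
width: 0.0853
```

```bash
python3 - <<'E'
from h import *
from rig import readout
s=readout.get_state();print(s['clock'],s['qpos'].round(3),s['position'].round(4))
dp,rv=delta(s,[.4457,.2645,.25],tgt(-.033,0,-1));print('units',(dp/60).round(3),(rv/4).round(3))
E
```

```text
0.6 [-1.452  0.25   1.405  0.     1.484  0.154] [ 0.1366 -0.5592  0.2866]
units [  0.577 -13.903  -4.661] [-0.035 -0.006 -0.036]
```

Call:
{"method": "carry_out", "body": {"deltas": [0, -0.77, -0.26, 0, 0, 0, 1, 0, -0.77, -0.26, 0, 0, 0, 1, 0, -0.77, -0.26, 0, 0, 0, 1, 0, -0.77, -0.26, 0, 0, 0, 1, 0, -0.77, -0.26, 0, 0, 0, 1, 0, -0.77, -0.26, 0, 0, 0, 1, 0, -0.77, -0.26, 0, 0, 0, 1, 0, -0.77, -0.26, 0, 0, 0, 1, 0, -0.77, -0.26, 0, 0, 0, 1]}}

```text
clock: 1.72
position: [0.2908, -0.146, 0.2851]
ee_rot: [-0.012, 0.707, -0.012, -0.707]
contact_force: [0.5, -0.2, 0.4]
width: 0.0853
```

Call:
{"method": "carry_out", "body": {"deltas": [0, -0.77, -0.26, 0, 0, 0, 1, 0, -0.77, -0.26, 0, 0, 0, 1, 0, -0.77, -0.26, 0, 0, 0, 1, 0, -0.77, -0.26, 0, 0, 0, 1, 0, -0.77, -0.26, 0, 0, 0, 1, 0, -0.77, -0.26, 0, 0, 0, 1, 0, -0.77, -0.26, 0, 0, 0, 1, 0, -0.77, -0.26, 0, 0, 0, 1, 0, -0.77, -0.26, 0, 0, 0, 1]}}

```text
clock: 2.85
position: [0.4449, 0.2648, 0.2849]
ee_rot: [0.011, -0.707, 0.012, 0.707]
contact_force: [-0.4, 0.0, -0.3]
width: 0.0853
```

```bash
python3 - <<'E'
from h import *
from rig import readout,eyes
s=readout.get_state();print(s['clock'],s['qpos'].round(3),s['position'].round(4))
dp,rv=delta(s,[.4457,.2645,.15],tgt(-.033,0,-1));print('units',(dp/60).round(3),(rv/4).round(3))
d=eyes.get_image("side");cv2.imwrite("pics/s1.png",cv2.resize(d["color"][70:300,160:360,::-1],None,fx=2.5,fy=2.5,interpolation=cv2.INTER_CUBIC))
E
```

```text
2.85 [ 0.403  0.163  1.524 -0.     1.455  2.006] [0.4449 0.2648 0.2849]
units [ 2.248  0.003 -0.014] [ 0.005  0.005 -0.01 ]
```

View pics/s1.png

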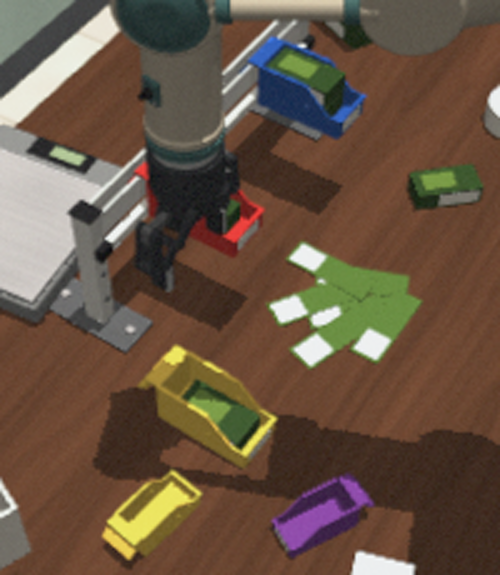

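Call:
{"method": "carry_out", "body": {"deltas": [0.7, 0, 0, 0, 0, 0, 1, 0.7, 0, 0, 0, 0, 0, 1, 0.7, 0, 0, 0, 0, 0, 1, 0.7, 0, 0, 0, 0, 0, 1, 0.5, 0, 0, 0, 0, 0, 1, 0.4, 0, 0, 0, 0, 0, 1, 0, 0, 0, 0, 0, 0, 1]}}

```text
clock: 3.78
position: [0.443, 0.2623, 0.0614]
ee_rot: [0.011, -0.705, 0.013, 0.709]
contact_force: [0.5, 0.0, 0.3]
width: 0.0858
```

```bash
python3 - <<'E'
from h import *
from rig import readout,eyes
s=readout.get_state();print(s['clock'],s['position'].round(4),s['contact_force'])
dp,rv=delta(s,[.4457,.2645,.025],tgt(-.033,0,-1));print('units',(dp/60).round(3),(rv/4).round(3))
for n in('side','top'):
    d=eyes.get_image(n);c=d["color"][180:300,190:330] if n=='side' else d["color"][160:230,200:300]
    cv2.imwrite(f"pics/{n}2.png",cv2.resize(c[:,:,::-1],None,fx=5,fy=5,interpolation=cv2.INTER_CUBIC))
E
```

```text
3.775 [0.443  0.2623 0.0614] [4.78227090e-01 3.06999604e-04 3.37410968e-01]
units [ 0.606 -0.04  -0.047] [-0.004  0.069 -0.033]
```

View pics/side2.png

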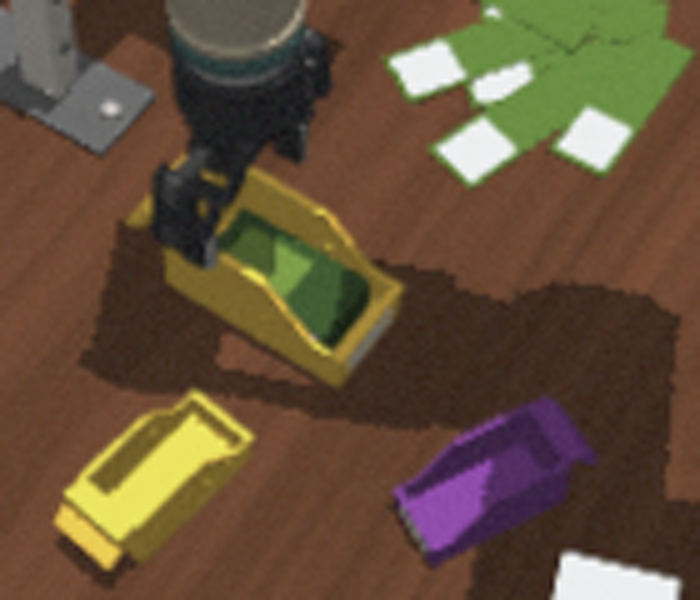

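View pics/top2.png

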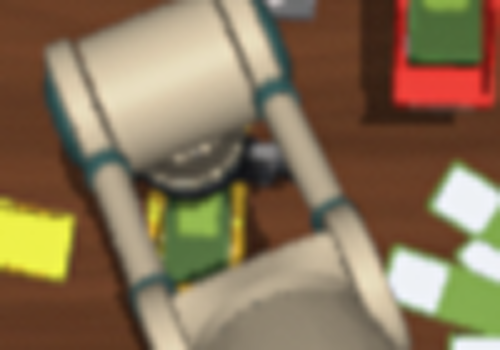

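Call:
{"method": "carry_out", "body": {"deltas": [0.3, -0.02, -0.025, 0, 0.03, -0.02, 1, 0.3, -0.02, -0.02, 0, 0.03, -0.01, 1, 0, 0, 0, 0, 0, 0, 1, 0, 0, 0, 0, 0, 0, 1]}}

```text
clock: 4.38
position: [0.4485, 0.2659, 0.0285]
ee_rot: [-0.013, 0.709, -0.011, -0.705]
contact_force: [0.8, -0.2, 0.9]
width: 0.0853
```

```bash
python3 - <<'E'
from h import *
from rig import readout,eyes
s=readout.get_state();print(s['clock'],s['position'].round(4),s['contact_force'],s['qpos'].round(3))
dp,rv=delta(s,[.4457,.2645,.025],tgt(-.033,0,-1));print('units',(dp/60).round(3),(rv/4).round(3))
E
```

```text
4.375 [0.4485 0.2659 0.0285] [ 0.81961527 -0.23808317  0.88239819] [0.402 0.392 1.908 0.    0.834 2.006]
units [0.058 0.025 0.046] [-0.002 -0.09   0.042]
```

Call:
{"method": "carry_out", "body": {"deltas": [0.055, 0.02, 0.04, 0, -0.08, 0.04, 1, 0, 0, 0, 0, 0, 0, 1, 0, 0, 0, 0, 0, 0, 1]}}

```text
clock: 4.75
position: [0.4453, 0.2645, 0.0242]
ee_rot: [0.012, -0.707, 0.012, 0.707]
contact_force: [0.1, 0.2, 1.1]
width: 0.0857
```

```bash
cat > st.py <<'E'
from h import *
from rig import readout,eyes
import sys
s=readout.get_state();print(s['clock'],s['position'].round(4),s['contact_force'].round(1),s['moment'].round(2),s['qpos'].round(3),round(s['width'],4))
if len(sys.argv)>1:
    a=[float(v) for v in sys.argv[1:]]
    dp,rv=delta(s,a[:3],tgt(a[3],np.radians(a[4]),-1));print('units',(dp/60).round(3),(rv/4).round(3))
E
python3 st.py .4457 .2645 .025 -.033 0
```

```text
4.75 [0.4453 0.2645 0.0242] [0.1 0.2 1.1] [ 0.02  0.01 -0.02] [ 0.402  0.397  1.914 -0.     0.831  2.006] 0.0857
units [-0.014 -0.001 -0.007] [-0.003  0.015 -0.009]
```

Positioned; now close, gently first, then firmly.

Call:
{"method": "carry_out", "body": {"deltas": [0, 0, 0, 0, 0, 0, -1, 0, 0, 0, 0, 0, 0, -1, 0, 0, 0, 0, 0, 0, -1, 0, 0, 0, 0, 0, 0, -1, 0, 0, 0, 0, 0, 0, -1], "newtons": 40}}

```text
clock: 5.38
position: [0.4454, 0.2645, 0.0242]
ee_rot: [0.011, -0.707, 0.012, 0.707]
contact_force: [-0.5, -0.3, 5.5]
width: 0.0659
```

Call:
{"method": "carry_out", "body": {"deltas": [0, 0, 0, 0, 0, 0, -1, 0, 0, 0, 0, 0, 0, -1, 0, 0, 0, 0, 0, 0, -1], "newtons": 90}}

```text
clock: 5.75
position: [0.4455, 0.2645, 0.0244]
ee_rot: [0.011, -0.707, 0.012, 0.707]
contact_force: [-0.1, -1.9, 6.4]
width: 0.0649
```

```bash
python3 st.py .4457 .2645 .025 -.033 0
python3 - <<'E'
from h import *
from rig import eyes
for n in('side','top'):
    d=eyes.get_image(n);c=d["color"][180:300,190:330] if n=='side' else d["color"][160:230,200:300]
    cv2.imwrite(f"pics/{n}3.png",cv2.resize(c[:,:,::-1],None,fx=5,fy=5,interpolation=cv2.INTER_CUBIC))
E
```

```text
5.75 [0.4455 0.2645 0.0244] [-0.1 -1.9  6.4] [-0.31  0.09 -0.  ] [ 0.402  0.397  1.914 -0.     0.832  2.006] 0.0649
units [-0.01  -0.    -0.003] [-0.001  0.009 -0.009]
```

View pics/side3.png

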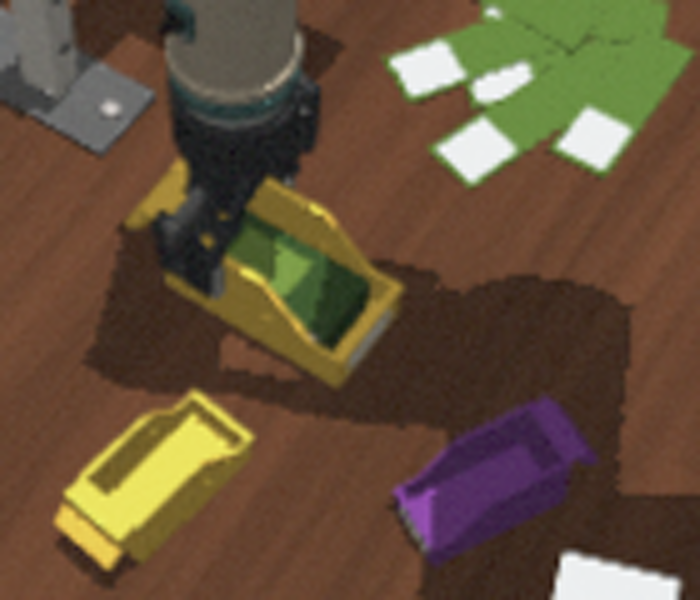

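Call:
{"method": "carry_out", "body": {"deltas": [-0.2, 0, 0, 0, 0, 0, -1, -0.4, 0, 0, 0, 0, 0, -1, -0.6, 0, 0, 0, 0, 0, -1, -0.7, 0, 0, 0, 0, 0, -1, -0.7, 0, 0, 0, 0, 0, -1, -0.7, 0, 0, 0, 0, 0, -1, -0.7, 0, 0, 0, 0, 0, -1, -0.4, 0, 0, 0, 0, 0, -1, -0.2, 0, 0, 0, 0, 0, -1, 0, 0, 0, 0, 0, 0, -1]}}

```text
clock: 7.1
position: [0.4454, 0.2647, 0.2999]
ee_rot: [0.011, -0.706, 0.012, 0.708]
contact_force: [0.2, -0.0, -4.1]
width: 0.0652
```

```bash
python3 st.py .43 -.037 .30 -.0233 0
python3 - <<'E'
from h import *
from rig import eyes
d=eyes.get_image('side');cv2.imwrite("pics/s4.png",cv2.resize(d["color"][40:300,160:360,::-1],None,fx=2.3,fy=2.3,interpolation=cv2.INTER_CUBIC))
E
cat > plan.py <<'E'
import numpy as np
# 2D (x,z) mm polygons as segments w/ half thickness (capsule-ish boxes): sample boundary points
def box(x0,x1,z0,z1,n=40):
    t=np.linspace(0,1,n);return x0,x1,z0,z1
rail=[(0,4,-37,0),(17,20,-11,6),(0,31,-40,-37+3),(28,31,-37,-8),(20,31,-11,-8),(-10,2,-62,-46)]
# bin pieces rel bend, sampled boundary pts (mid lines +-2)
def seg(a,b,h,n=40):
    a=np.array(a,float);b=np.array(b,float);d=(b-a)/np.linalg.norm(b-a);nn=np.array([-d[1],d[0]])
    t=np.linspace(0,1,n)[:,None];m=a+(b-a)*t
    return np.r_[m+nn*h,m-nn*h]
s50,c50=np.sin(np.radians(50)),np.cos(np.radians(50))
binp=np.r_[seg((0,0),(0,14),2),seg((0,0),(20*s50,-20*c50),2),seg((2,14),(-19,14),2),seg((-17.5,14),(-17.5,-50),1.5,120)]
def sd(p):
    out=np.full(len(p),1e9)
    for x0,x1,z0,z1 in rail:
        dx=np.maximum(x0-p[:,0],p[:,0]-x1);dz=np.maximum(z0-p[:,1],p[:,1]-z1)
        d=np.where((dx>0)&(dz>0),np.hypot(np.maximum(dx,0),np.maximum(dz,0)),np.maximum(dx,dz))
        out=np.minimum(out,d)
    return out.min()
def clear(bx,bz,th):
    t=np.radians(th);c,s=np.cos(t),np.sin(t)
    p=np.c_[binp[:,0]*c+binp[:,1]*s+bx,-binp[:,0]*s+binp[:,1]*c+bz]
    return sd(p)
E
python3 - <<'E'
from plan import *
print('locked',clear(6,-12,0), clear(6,-4.5,0),clear(6,-4,0))
X=np.arange(2,17,.5)
for th in (40,36,34,32,30,25,20,15,10,5,0):
    print(th)
    for z in (20,10,5,2,0,-2,-4,-6,-8,-10,-11,-12,-14):
        c=[clear(x,z,th) for x in X];i=int(np.argmax(c));ok=X[np.array(c)>0]
        print('   z',z,'best x',X[i],'clr %.1f'%c[i],'range',(ok.min(),ok.max()) if len(ok) else None)
E
```

```text
7.1 [0.4454 0.2647 0.2999] [ 0.2 -0.  -4.1] [ 0.06 -0.09 -0.  ] [0.402 0.158 1.494 0.    1.491 2.006] 0.0652
units [1.000e-03 5.034e+00 9.000e-02] [-0.14   0.021 -0.009]
locked 0.0 0.0 -0.10665782346254105
40
   z 20 best x 7.0 clr 4.4 range (np.float64(2.5), np.float64(11.5))
   z 10 best x 8.0 clr 3.6 range (np.float64(4.5), np.float64(11.5))
   z 5 best x 8.5 clr 3.3 range (np.float64(5.5), np.float64(12.0))
   z 2 best x 8.0 clr 2.3 range (np.float64(6.0), np.float64(11.0))
   z 0 best x 7.5 clr 1.4 range (np.float64(6.0), np.float64(9.0))
   z -2 best x 6.5 clr 0.5 range (np.float64(6.0), np.float64(7.5))
   z -4 best x 6.0 clr 0.0 range (np.float64(6.0), np.float64(6.0))
   z -6 best x 5.5 clr -0.5 range None
   z -8 best x 5.5 clr -0.5 range None
   z -10 best x 5.5 clr -0.5 range None
   z -11 best x 5.5 clr -0.5 range None
   z -12 best x 5.5 clr -0.5 range None
   z -14 best x 5.5 clr -0.5 range None
36
   z 20 best x 5.5 clr 4.3 range (np.float64(2.0), np.float64(10.0))
   z 10 best x 7.0 clr 3.2 range (np.float64(3.5), np.float64(10.0))
   z 5 best x 8.0 clr 2.9 range (np
[... 7258 characters left out ...]
 7.5 clr 1.3 range (np.float64(6.0), np.float64(9.0))
   z -12 best x 8.5 clr 0.4 range (np.float64(6.0), np.float64(9.0))
   z -14 best x 10.0 clr -1.3 range None
0
   z 20 best x 12.0 clr 3.6 range (np.float64(2.0), np.float64(15.5))
   z 10 best x 16.5 clr -0.8 range None
   z 5 best x 2.5 clr -1.3 range None
   z 2 best x 2.5 clr -1.3 range None
   z 0 best x 6.0 clr -1.3 range None
   z -2 best x 5.5 clr -1.0 range None
   z -4 best x 6.0 clr -0.1 range None
   z -6 best x 6.0 clr 0.0 range None
   z -8 best x 6.0 clr 0.0 range None
   z -10 best x 6.0 clr 0.0 range None
   z -11 best x 6.0 clr 0.0 range None
   z -12 best x 6.0 clr 0.0 range None
   z -14 best x 3.5 clr -1.8 range None
```

View pics/s4.png

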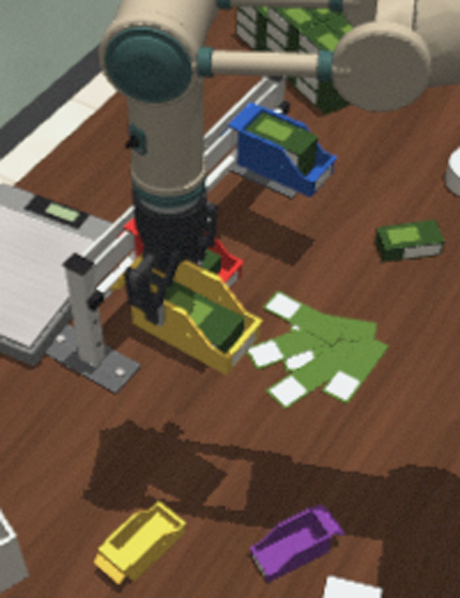

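```bash
python3 - <<'E'
from h import *
d=dict(np.load("side0.npz"));g=d["color"].astype(float).mean(2)
# profile perpendicular to rail at y values free of bins, plotted against rail x along z=.2 plane
ya=np.array([-1*np.sin(-.0233)*0,1.0])
for yc in (-.0,-.02,-.04,-.06,-.08):
  for z in (.2,):
    xs=np.arange(.590,.670,.002)
    acc=np.zeros(len(xs))
    for dy in np.linspace(-.008,.008,9):
        p=np.c_[xs+.0233*(yc+dy),np.full(len(xs),yc+dy),np.full(len(xs),z)]
        q=proj(d,p).astype(np.float32);acc+=cv2.remap(g.astype(np.float32),q[:,0].reshape(1,-1),q[:,1].reshape(1,-1),cv2.INTER_LINEAR)[0]/9
    print(yc,' '.join(f"{int(x*1e3)}:{int(a)}" for x,a in zip(xs,acc)))
c=d["color"][60:210,180:300,::-1]
a=cv2.resize(c,None,fx=4,fy=4,interpolation=cv2.INTER_CUBIC);cv2.imwrite("pics/siderail.png",a)
E
```

```text
-0.0 590:121 592:95 594:96 596:102 598:105 600:105 602:104 604:103 606:102 608:102 610:106 612:121 614:156 616:194 618:209 620:186 622:145 624:113 626:102 628:99 630:99 632:107 634:127 636:166 638:200 640:198 642:157 644:110 646:82 648:73 650:71 652:71 654:70 656:70 658:71 660:70 662:70 664:69 666:70 668:72 670:75
-0.02 590:117 592:92 594:93 596:101 598:106 600:107 602:107 604:106 606:104 608:101 610:101 612:116 614:150 616:191 618:208 620:188 622:148 624:117 626:106 628:103 630:101 632:105 634:123 636:161 638:197 640:204 642:165 644:117 646:84 648:73 650:71 652:71 654:72 656:72 658:71 660:69 662:68 664:68 666:68 668:69 670:72
-0.04 590:116 592:94 594:97 596:103 598:106 600:107 602:107 604:107 606:107 608:105 610:106 612:117 614:151 616:189 618:207 620:186 622:147 624:117 626:106 628:105 630:105 632:107 634:120 636:151 638:182 640:184 642:150 644:109 646:81 648:73 650:71 652:72 654:72 656:71 658:71 660:71 662:70 664:70 666:70 668:70 670:71
-0.06 590:113 592:93 594:96 596:103 598:107 600:108 602:108 604:108 606:107 608:106 610:108 612:120 614:151 616:190 618:207 620:187 622:149 624:116 626:104 628:103 630:105 632:109 634:126 636:158 638:187 640:184 642:147 644:104 646:79 648:71 650:70 652:70 654:71 656:72 658:72 660:71 662:71 664:71 666:70 668:70 670:70
-0.08 590:110 592:90 594:95 596:103 598:108 600:109 602:108 604:107 606:106 608:106 610:109 612:123 614:151 616:184 618:198 620:176 622:141 624:117 626:110 628:109 630:108 632:111 634:129 636:162 638:189 640:185 642:150 644:108 646:81 648:73 650:72 652:70 654:70 656:71 658:72 660:72 662:73 664:72 666:70 668:70 670:69
```

View pics/siderail.png

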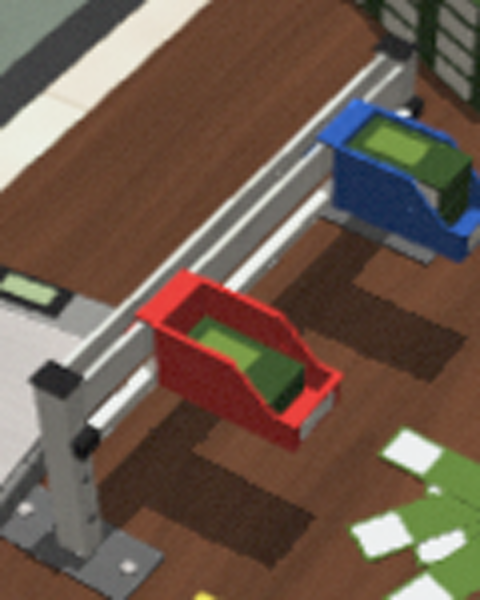

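Call:
{"method": "carry_out", "body": {"deltas": [0, 0.35, 0, -0.02, 0, 0, -1, 0, 0.65, 0, -0.02, 0, 0, -1, 0, 0.65, 0, -0.02, 0, 0, -1, 0, 0.65, 0, -0.02, 0, 0, -1, 0, 0.65, 0.02, -0.02, 0, 0, -1, 0, 0.65, 0.02, -0.02, 0, 0, -1, 0, 0.65, 0.02, -0.02, 0, 0, -1, 0, 0.5, 0.02, 0, 0, 0, -1, 0, 0.28, 0, 0, 0, 0, -1, 0, 0, 0, 0, 0, 0, -1]}}

```text
clock: 8.4
position: [0.4316, -0.0375, 0.2987]
ee_rot: [0.009, -0.705, 0.009, 0.709]
contact_force: [-0.1, 0.3, -2.7]
width: 0.065
```

```bash
cat > tp.py <<'E'
# target TCP for bend at rail coords (bx,bz mm), tilt deg; args bx bz th
import sys
from h import *
from rig import readout
X0,YC,YAW=.6170,-.037,-.0233
OFF=np.array([-51,0,-25.6])/1e3   # TCP rel bend in bin axes
import json,os
if os.path.exists('cal.json'): 
    c=json.load(open('cal.json'));X0=c.get('X0',X0);YC=c.get('YC',YC);OFF=np.array(c.get('OFF',OFF.tolist()))
Rz=R.from_euler('z',YAW)
org=np.array([X0+.0233*YC,YC,.2])
def T(bx,bz,th):
    b=org+Rz.apply([bx/1e3,0,bz/1e3]);return b+(Rz*R.from_euler('y',np.radians(th))).apply(OFF)
def bend(s):
    Rb=rot(s['ee_rot'])*tgt(0,0,-1).inv()
    b=s['position']-Rb.apply(OFF);e=(Rz.inv()*Rb).as_euler('ZYX',degrees=True)
    return Rz.inv().apply(b-org)*1e3,e
if __name__=='__main__':
    s=readout.get_state();b,e=bend(s)
    print('t %.2f'%s['clock'],'bend x y z',b.round(2),'yaw tilt roll',e.round(2),'F',s['contact_force'].round(1),'M',s['moment'].round(2),'w',round(s['width'],4))
    if len(sys.argv)>3:
        bx,bz,th=map(float,sys.argv[1:4]);p=T(bx,bz,th)
        dp,rv=delta(s,p,tgt(YAW,np.radians(th),-1));print('TCP',p.round(4),'units',(dp/60).round(3),(rv/4).round(3))
        # linear world shift expressed in final tool frame
        dw=p-s['position'];print('shift in final tool frame units',(tgt(YAW,np.radians(th),-1).inv().apply(dw)*1e3/60).round(3))
E
python3 tp.py -80 60 32; python3 st.py
```

```text
t 8.40 bend x y z [-133.32   -4.94  124.08] yaw tilt roll [-0.14  0.25  0.  ] F [-0.1  0.3 -2.7] M [ 0.06 -0.04 -0.02] w 0.065
TCP [ 0.4794 -0.0338  0.2653] units [ 0.553 -0.082 -0.796] [-0.034 -7.937  0.01 ]
shift in final tool frame units [ 0.051 -0.08  -0.968]
8.4 [ 0.4316 -0.0375  0.2987] [-0.1  0.3 -2.7] [ 0.06 -0.04 -0.02] [-2.470e-01  2.600e-02  1.647e+00 -1.000e-03  1.473e+00  1.350e+00] 0.065
```

Call:
{"method": "carry_out", "body": {"deltas": [0, 0, 0, 0, -0.8, 0, -1, 0, 0, 0, 0, -0.8, 0, -1, 0, 0, 0, 0, -0.8, 0, -1, 0, 0, 0, 0, -0.8, 0, -1, 0, 0, 0, 0, -0.8, 0, -1, 0, 0, 0, 0, -0.8, 0, -1, 0, 0, 0, 0, -0.8, 0, -1, 0, 0, 0, 0, -0.8, 0, -1, 0, 0, 0, 0, -0.8, 0, -1, 0, 0, 0, 0, -0.73, 0, -1]}}

```text
clock: 9.65
position: [0.433, -0.0357, 0.2991]
ee_rot: [0.01, -0.486, 0.005, 0.874]
contact_force: [0.0, 0.0, -2.8]
width: 0.065
```

```bash
python3 tp.py -40 40 32; python3 st.py
python3 - <<'E'
from h import *
from rig import eyes
d=eyes.get_image('side');cv2.imwrite("pics/s5.png",cv2.resize(d["color"][40:220,180:340,::-1],None,fx=3,fy=3,interpolation=cv2.INTER_CUBIC))
E
```

```text
t 9.65 bend x y z [-126.33   -2.92   93.94] yaw tilt roll [ 0.07 31.88  0.  ] F [ 0.   0.  -2.8] M [ 0.01 -0.56  0.01] w 0.065
TCP [ 0.5193 -0.0347  0.2453] units [ 0.002 -0.048 -1.696] [ 0.015 -0.03  -0.01 ]
shift in final tool frame units [-0.002 -0.05  -1.696]
9.65 [ 0.433  -0.0357  0.2991] [ 0.   0.  -2.8] [ 0.01 -0.56  0.01] [-0.175  0.348  1.367 -0.088  1.977  1.406] 0.065
```

View pics/s5.png

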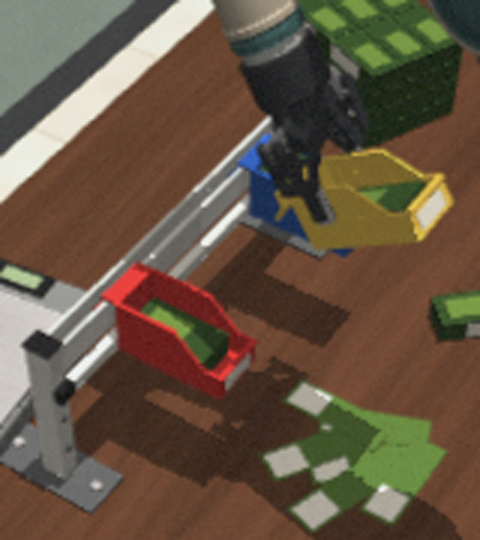

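Call:
{"method": "carry_out", "body": {"deltas": [0, 0, -0.3, 0, 0, 0, -1, 0, -0.02, -0.5, 0, 0, 0, -1, 0, -0.02, -0.5, 0, 0, 0, -1, 0, 0, -0.3, 0, 0, 0, -1, 0, 0, -0.1, 0, 0, 0, -1, 0, 0, 0, 0, 0, 0, -1, 0, 0, 0, 0, 0, 0, -1]}}

```text
clock: 10.58
position: [0.5186, -0.0365, 0.2472]
ee_rot: [0.01, -0.487, 0.006, 0.874]
contact_force: [-0.1, -0.1, -3.6]
width: 0.065
```

```bash
python3 tp.py 4.5 30 32; python3 st.py
```

```text
t 10.57 bend x y z [-40.69  -1.83  42.15] yaw tilt roll [-0.04 31.77 -0.06] F [-0.1 -0.1 -3.6] M [-0.01 -0.6  -0.01] w 0.065
TCP [ 0.5638 -0.0358  0.2353] units [-0.228 -0.031 -0.745] [-0.009 -0.058 -0.01 ]
shift in final tool frame units [-0.231 -0.03  -0.744]
10.575 [ 0.5186 -0.0365  0.2472] [-0.1 -0.1 -3.6] [-0.01 -0.6  -0.01] [-0.155  0.503  1.239 -0.075  1.949  1.432] 0.065
```

Call:
{"method": "carry_out", "body": {"deltas": [-0.08, -0.01, -0.2, 0, -0.03, 0, -1, -0.08, -0.01, -0.3, 0, -0.03, 0, -1, -0.07, -0.01, -0.24, 0, 0, 0, -1, 0, 0, 0, 0, 0, 0, -1, 0, 0, 0, 0, 0, 0, -1]}}

```text
clock: 11.2
position: [0.5638, -0.0358, 0.2347]
ee_rot: [0.01, -0.484, 0.006, 0.875]
contact_force: [0.0, -0.5, -3.2]
width: 0.065
```

```bash
cat > look.py <<'E'
import sys
from h import *
from rig import eyes,readout
import tp
tag=sys.argv[1];s=readout.get_state();b,e=tp.bend(s);Rb=rot(s['ee_rot'])*tgt(0,0,-1).inv()
bw=s['position']-Rb.apply(tp.OFF)
def bp(x,y,z): return bw+Rb.apply(np.array([x,y,z])/1e3)
def rp(x,y,z): return tp.org+tp.Rz.apply(np.array([x,y,z])/1e3)
for n,(u0,u1,v0,v1),k in (('side',(195,305,60,170),5.4),('top',(275,385,115,190),7)):
    d=eyes.get_image(n);np.savez(f"{n}_{tag}.npz",**d)
    a=cv2.resize(d["color"][v0:v1,u0:u1,::-1],None,fx=k,fy=k,interpolation=cv2.INTER_CUBIC);cv2.imwrite(f"pics/{n}_{tag}_raw.png",a)
    def L(p,q,c):
        A=(proj(d,np.array([p,q]))-[u0-.5,v0-.5])*k;cv2.line(a,tuple(int(x) for x in A[0]*8),tuple(int(x) for x in A[1]*8),c,1,cv2.LINE_AA,3)
    for x,z,c in ((0,0,(255,0,255)),(4,0,(255,0,255)),(17,6,(255,255,0)),(20,6,(255,255,0)),(-10,-46,(0,0,255))):
        L(rp(x,-110,z),rp(x,100,z),c)
    for y in (-31,31):
        pts=[(-16,16),(2,16),(2,0),(2*.643+15.3,-12.9+1.5),(15.3-1.3,-12.9-1.5),(-2,-1)]
        for p,q in zip(pts[:-1],pts[1:]): L(bp(p[0],y,p[1]),bp(q[0],y,q[1]),(0,255,0))
    for p in ((2,16),(16.6,-11.4)): L(bp(p[0],-31,p[1]),bp(p[0],31,p[1]),(0,255,0))
    for yy in(-33,33): L(bp(-91,yy,16),bp(-16,yy,16),(255,255,255))
    cv2.imwrite(f"pics/{n}_{tag}.png",a)
E
python3 look.py a; python3 tp.py 5 20 32
```

```text
t 11.30 bend x y z [ 4.3  -0.03 29.69] yaw tilt roll [-3.000e-02  3.206e+01 -6.000e-02] F [-0.  -0.3 -3.2] M [-0.03 -0.55 -0.02] w 0.065
TCP [ 0.5643 -0.0358  0.2253] units [ 0.132 -0.    -0.096] [-0.007  0.014 -0.009]
shift in final tool frame units [ 0.132 -0.    -0.096]
```

View pics/side_a.png

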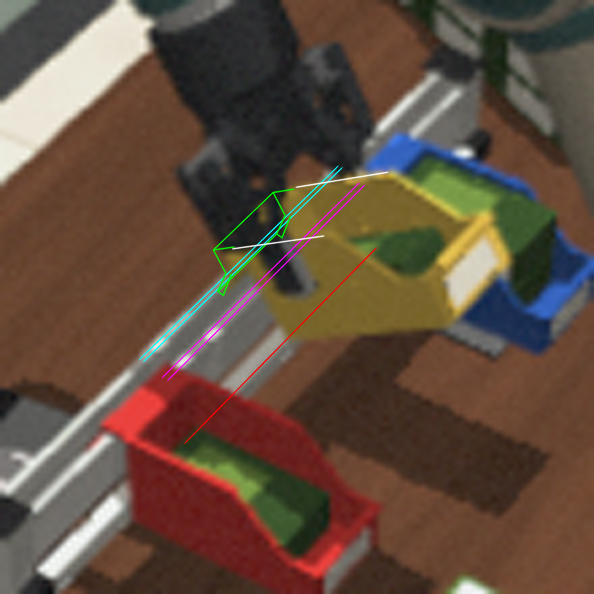

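View pics/side_a_raw.png

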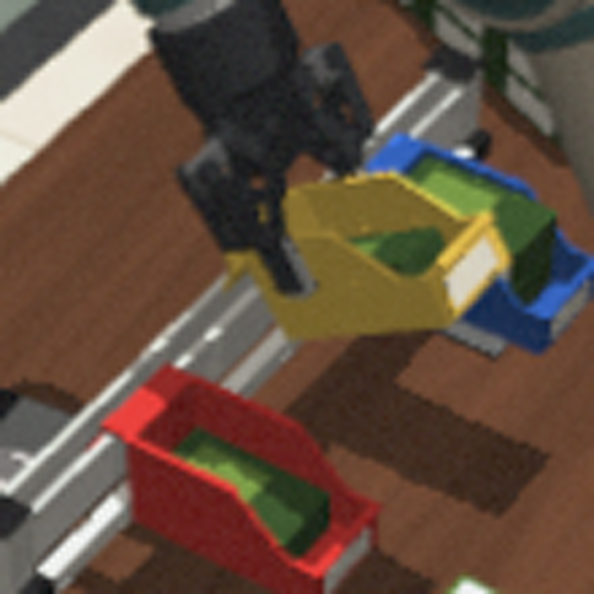

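View pics/top_a.png

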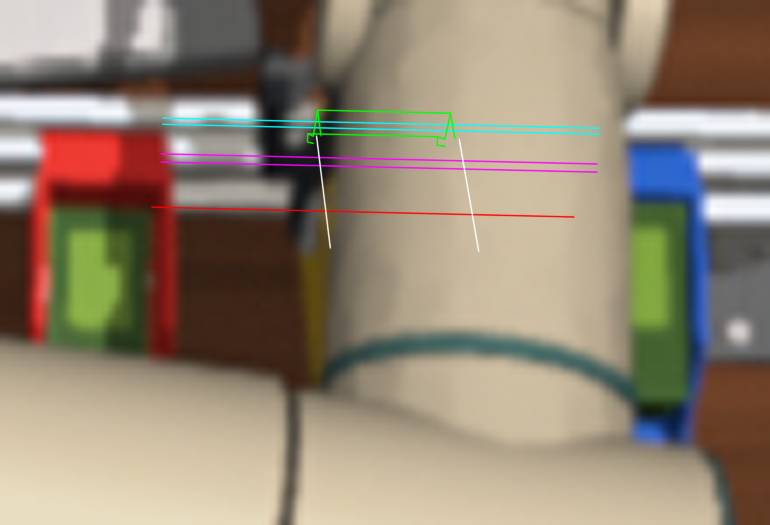

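```bash
python3 - <<'E'
from h import *
d=dict(np.load("side_a.npz"))
u0,u1,v0,v1=225,275,85,125
a=cv2.resize(d["color"][v0:v1,u0:u1,::-1],None,fx=14,fy=14,interpolation=cv2.INTER_NEAREST);cv2.imwrite("pics/za.png",a)
E
sed -i 's/np.savez/b0=0;np.savez/' look.py
```

```text
(no output)
```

View pics/za.png

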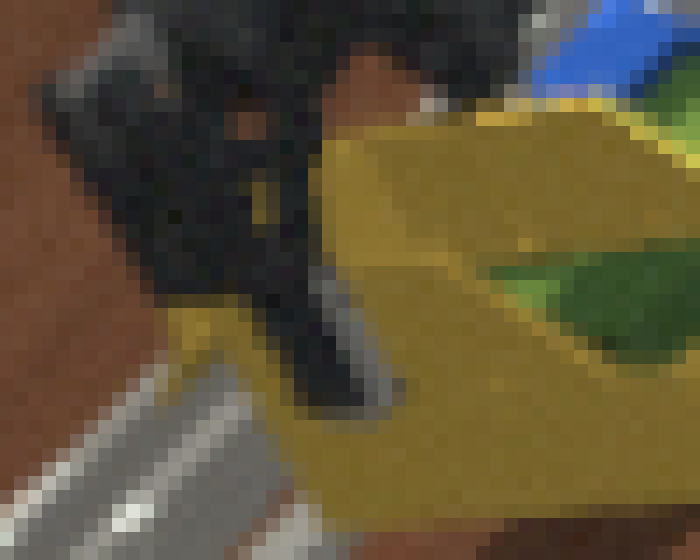

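```bash
python3 - <<'E'
from h import *
import tp
from rig import readout
s=readout.get_state();d=dict(np.load("side_a.npz"))
Rb=rot(s['ee_rot'])*tgt(0,0,-1).inv();bw=s['position']-Rb.apply(tp.OFF)
def bp(x,y,z): return bw+Rb.apply(np.array([x-81,y,z-17])/1e3)
for nm,p in dict(backbot=(65,33,-33),kink=(-10,-33,33),toe=(81+16.6,31,17-11.4),toelow=(81+14,31,17-14.4),corner=(83,31,33),farback=(62,-30,33),frontbotnear=(-65,33,-33),fronttopnear=(-65,33,-1),fronttopfar=(-65,-33,-1)).items():
    q=proj(d,bp(*p))[0];print(nm,q.round(1),'zoom14',((q-[225-.5,85-.5])*14).round(0),'dx+1mm',(proj(d,bp(p[0]+10,p[1],p[2]))[0]-q).round(2)/10)
u0,u1,v0,v1=225,305,85,130
a=cv2.resize(d["color"][v0:v1,u0:u1,::-1],None,fx=9.5,fy=9.5,interpolation=cv2.INTER_NEAREST)
for p in ((65,33,-33),(-10,-33,33),(97.6,31,5.6),(-65,33,-33),(-65,33,-1),(-65,-33,-1)):
    q=(proj(d,bp(*p))[0]-[u0-.5,v0-.5])*9.5;cv2.circle(a,tuple(int(x) for x in q),4,(255,0,255),1)
cv2.imwrite("pics/zb.png",a)
E
```

```text
backbot [246.9 123. ] zoom14 [314. 539.] dx+1mm [-0.216  0.021]
kink [266.3  91.3] zoom14 [585.  95.] dx+1mm [-0.234  0.038]
toe [234.8 113.3] zoom14 [145. 403.] dx+1mm [-0.21   0.026]
toelow [235.8 114. ] zoom14 [158. 414.] dx+1mm [-0.21   0.025]
corner [234.  105.6] zoom14 [133. 296.] dx+1mm [-0.213  0.03 ]
farback [249.4  94.4] zoom14 [349. 139.] dx+1mm [-0.218  0.035]
frontbotnear [277.1 120.1] zoom14 [737. 498.] dx+1mm [-0.247  0.024]
fronttopnear [272.7 111. ] zoom14 [674. 371.] dx+1mm [-0.248  0.029]
fronttopfar [284.3  98.8] zoom14 [837. 201.] dx+1mm [-0.248  0.035]
```

View pics/zb.png

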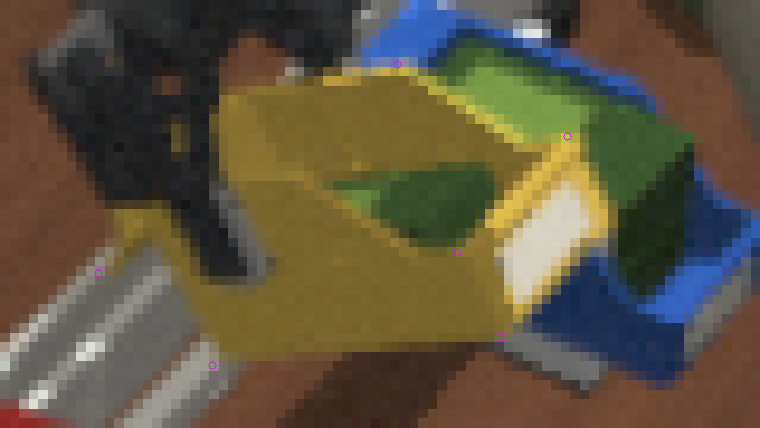

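```bash
python3 - <<'E'
from h import *
d=dict(np.load("side0.npz"))
Rb=R.from_euler('z',-.033)
def bp(x,y,z): return np.array([.4157,.2655,.033])+Rb.apply(np.array([x,y,z])/1e3)
u0,u1,v0,v1=210,280,200,262
a=cv2.resize(d["color"][v0:v1,u0:u1,::-1],None,fx=9.5,fy=9.5,interpolation=cv2.INTER_NEAREST)
for p in ((65,33,-33),(-10,-33,33),(97.6,31,5.6),(-65,33,-33),(-65,33,-1),(-65,-33,-1),(-10,33,33),(83,31,33),(83,-31,33)):
    q=(proj(d,bp(*p))[0]-[u0-.5,v0-.5])*9.5;cv2.circle(a,tuple(int(x) for x in q),4,(255,0,255),1)
    if p==(-65,33,-33): print(proj(d,bp(*p)),proj(d,bp(-55,33,-33)),proj(d,bp(-65,43,-33)))
cv2.imwrite("pics/zc.png",a)
E
```

```text
[[256.62621559 257.66205476]] [[253.8893717  256.02689271]] [[254.76864638 260.0659254 ]]
```

View pics/zc.png

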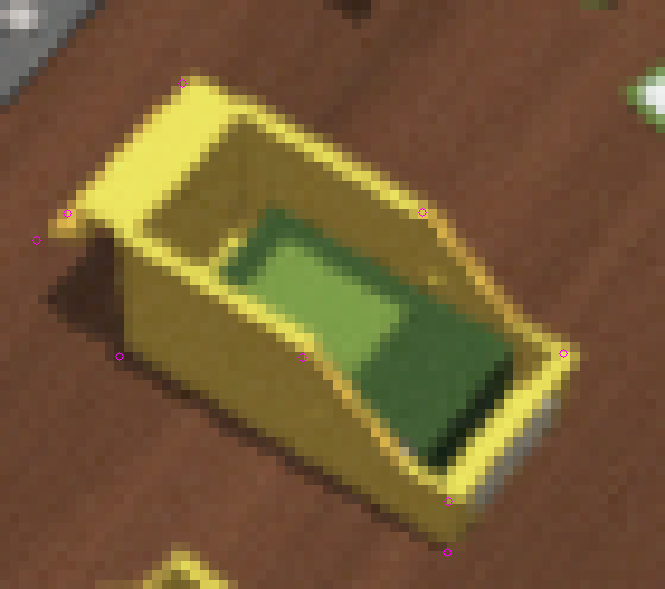

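```bash
echo '{"X0":0.6181}'>cal.json; python3 tp.py 4.5 18 32;
```

```text
t 11.30 bend x y z [ 3.2  -0.05 29.69] yaw tilt roll [-3.000e-02  3.206e+01 -6.000e-02] F [-0.  -0.3 -3.2] M [-0.03 -0.55 -0.02] w 0.065
TCP [ 0.5649 -0.0358  0.2233] units [ 0.154 -0.001 -0.122] [-0.007  0.014 -0.009]
shift in final tool frame units [ 0.155 -0.001 -0.122]
```

Call:
{"method": "carry_out", "body": {"deltas": [0.075, 0, -0.06, 0, 0, 0, -1, 0.075, 0, -0.06, 0, 0, 0, -1, 0, 0, 0, 0, 0, 0, -1, 0, 0, 0, 0, 0, 0, -1]}}

```text
clock: 11.8
position: [0.5653, -0.0359, 0.2232]
ee_rot: [0.01, -0.484, 0.006, 0.875]
contact_force: [-0.1, 0.6, -2.0]
width: 0.0649
```

```bash
python3 tp.py 6 9 32
```

```text
t 11.80 bend x y z [ 4.91 -0.1  17.83] yaw tilt roll [-3.000e-02  3.206e+01 -5.000e-02] F [-0.1  0.6 -2. ] M [ 0.02 -0.6  -0.02] w 0.0649
TCP [ 0.5664 -0.0358  0.2143] units [ 0.116 -0.002 -0.094] [-0.007  0.014 -0.009]
shift in final tool frame units [ 0.116 -0.002 -0.094]
```

Call:
{"method": "carry_out", "body": {"deltas": [0.04, 0, -0.03, 0, 0, 0, -1, 0.04, 0, -0.03, 0, 0, 0, -1, 0.036, 0, -0.034, 0, 0, 0, -1, 0, 0, 0, 0, 0, 0, -1]}}

```text
clock: 12.3
position: [0.5664, -0.0359, 0.214]
ee_rot: [0.01, -0.484, 0.006, 0.875]
contact_force: [-0.2, -0.9, -3.6]
width: 0.0652
```

```bash
python3 tp.py 7.5 4 32; python3 look.py b
python3 - <<'E'
from h import *
d=dict(np.load("side_b.npz"))
cv2.imwrite("pics/zd.png",cv2.resize(d["color"][90:135,215:275,::-1],None,fx=12,fy=12,interpolation=cv2.INTER_NEAREST))
E
```

```text
t 12.30 bend x y z [ 5.99 -0.1   8.57] yaw tilt roll [-3.000e-02  3.208e+01 -5.000e-02] F [-0.2 -0.9 -3.6] M [ 0.02 -0.52 -0.03] w 0.0652
TCP [ 0.5679 -0.0359  0.2093] units [ 0.052 -0.002 -0.062] [-0.007  0.019 -0.007]
shift in final tool frame units [ 0.052 -0.002 -0.062]
```

View pics/zd.png

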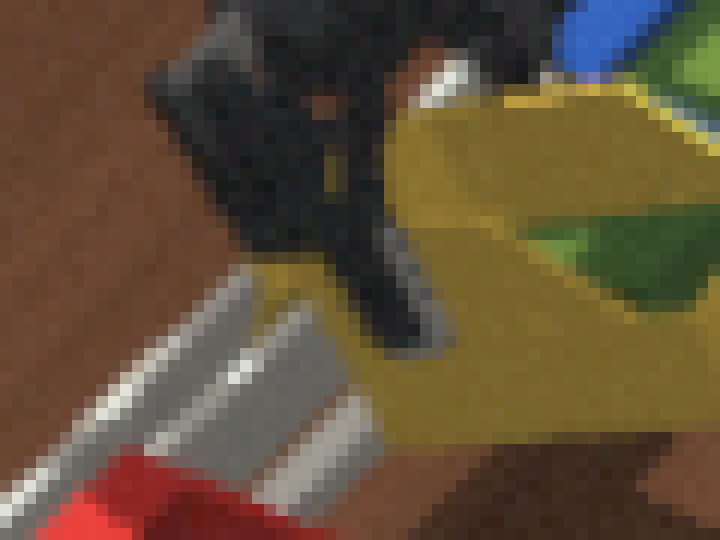

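The toe, at about (265,320) in the zoom, sits between the front and rear lip lines with no contact force. Continuing down.

Call:
{"method": "carry_out", "body": {"deltas": [0.026, 0, -0.031, 0, 0, 0, -1, 0.026, 0, -0.031, 0, 0, 0, -1, 0.03, 0, -0.023, 0, 0, 0, -1, 0, 0, 0, 0, 0, 0, -1, 0, 0, 0, 0, 0, 0, -1]}}

```text
clock: 13.02
position: [0.5682, -0.036, 0.2075]
ee_rot: [0.01, -0.484, 0.006, 0.875]
contact_force: [-0.2, 0.2, -3.3]
width: 0.0651
```

```bash
python3 tp.py 8 0 32
```

```text
t 13.03 bend x y z [ 7.78 -0.11  2.09] yaw tilt roll [-3.000e-02  3.204e+01 -5.000e-02] F [-0.2  0.2 -3.3] M [ 0.01 -0.59  0.01] w 0.0651
TCP [ 0.5684 -0.0359  0.2053] units [ 0.028 -0.002 -0.022] [-0.007  0.011 -0.009]
shift in final tool frame units [ 0.028 -0.002 -0.022]
```

Call:
{"method": "carry_out", "body": {"deltas": [0.018, 0, 0.028, 0, 0, 0, -1, 0, 0, 0, 0, 0, 0, -1]}}

```text
clock: 13.28
position: [0.566, -0.0359, 0.2076]
ee_rot: [0.01, -0.484, 0.006, 0.875]
contact_force: [0.7, -0.4, -3.4]
width: 0.0655
```

Call:
{"method": "carry_out", "body": {"deltas": [0.009, 0, 0.014, 0, 0, 0, -1, 0, 0, 0, 0, 0, 0, -1]}}

```text
clock: 13.52
position: [0.5652, -0.0359, 0.2075]
ee_rot: [0.01, -0.484, 0.006, 0.875]
contact_force: [-0.8, 0.3, -3.5]
width: 0.0649
```

```bash
python3 tp.py 8 2 32
```

```text
t 13.53 bend x y z [ 4.72 -0.11  2.14] yaw tilt roll [-3.000e-02  3.204e+01 -5.000e-02] F [-0.8  0.3 -3.5] M [-0.05 -0.59 -0.01] w 0.0649
TCP [ 0.5684 -0.0359  0.2073] units [-0.026 -0.002 -0.048] [-0.007  0.009 -0.008]
shift in final tool frame units [-0.026 -0.002 -0.048]
```

Call:
{"method": "carry_out", "body": {"deltas": [0.009, 0, 0.014, 0, 0, 0, -1, 0, 0, 0, 0, 0, 0, -1]}}

```text
clock: 13.78
position: [0.5645, -0.0359, 0.2074]
ee_rot: [0.01, -0.485, 0.006, 0.875]
contact_force: [1.2, -0.3, -2.9]
width: 0.0647
```

Call:
{"method": "carry_out", "body": {"deltas": [0.009, 0, 0.014, 0, 0, 0, -1, 0, 0, 0, 0, 0, 0, -1]}}

```text
clock: 14.02
position: [0.5644, -0.0359, 0.2072]
ee_rot: [0.01, -0.486, 0.006, 0.874]
contact_force: [4.6, -0.3, -3.7]
width: 0.0648
```

```bash
python3 tp.py 8 2 32
```

```text
t 14.03 bend x y z [ 3.94 -0.11  2.  ] yaw tilt roll [-2.000e-02  3.186e+01 -6.000e-02] F [ 4.6 -0.3 -3.7] M [-0.01 -1.34  0.08] w 0.0648
TCP [ 0.5684 -0.0359  0.2073] units [-0.038 -0.002 -0.056] [-0.005 -0.035 -0.011]
shift in final tool frame units [-0.038 -0.002 -0.056]
```

Call:
{"method": "carry_out", "body": {"deltas": [-0.034, 0, -0.055, 0, 0, 0, -1, 0, 0, 0, 0, 0, 0, -1, 0, 0, 0, 0, 0, 0, -1]}}

```text
clock: 14.4
position: [0.5666, -0.0359, 0.2073]
ee_rot: [0.01, -0.484, 0.006, 0.875]
contact_force: [-0.2, -0.2, -3.1]
width: 0.0651
```

```bash
echo '{"X0":0.6168}'>cal.json; python3 tp.py 8 -2 30
python3 - <<'E'
from plan import *
# path check: sequence
for th,z,x in ((32,2,8),(31,0,8),(30,-2,8),(27.5,-3,8),(25,-4,8),(22.5,-5,8),(20,-6,8),(17.5,-7,8.2),(15,-8,8.4),(12.5,-8.5,8.5),(10,-9,8.6),(7.5,-9,8.1),(5,-9,7.5),(2.5,-9,6.7),(0,-9,6)): print(th,z,x,round(clear(x,z,th),2))
E
```

```text
t 14.40 bend x y z [ 7.44 -0.07  1.89] yaw tilt roll [-0.04 32.14 -0.05] F [-0.2 -0.2 -3.1] M [-0.   -0.55  0.01] w 0.0651
TCP [ 0.567  -0.0359  0.2013] units [ 0.081 -0.001 -0.059] [-0.008  0.534 -0.008]
shift in final tool frame units [ 0.083 -0.001 -0.056]
32 2 8 2.43
31 0 8 2.11
30 -2 8 1.8
27.5 -3 8 1.83
25 -4 8 1.93
22.5 -5 8 2.11
20 -6 8 2.12
17.5 -7 8.2 2.29
15 -8 8.4 2.47
12.5 -8.5 8.5 2.55
10 -9 8.6 2.63
7.5 -9 8.1 2.12
5 -9 7.5 1.51
2.5 -9 6.7 0.7
0 -9 6 0.0
```

```bash
cat > rows.py <<'E'
import sys,tp
from h import *
from rig import readout
W=eval(sys.argv[1])
s=readout.get_state();p=s['position'];Rc=rot(s['ee_rot'])
for th,z,x in W:
    pt=tp.T(x,z,th);Rt=tgt(tp.YAW,np.radians(th),-1)
    print((th,z,x),(Rc.inv().apply(pt-p)*1e3/60).round(3).tolist(),((Rc.inv()*Rt).as_rotvec(degrees=True)/4).round(3).tolist());p,Rc=pt,Rt
E
python3 rows.py "[(31,0,8),(30,-2,8),(27.5,-3,8),(25,-4,8),(22.5,-5,8),(20,-6,8),(17.5,-7,8.2),(15,-8,8.4),(12.5,-8.5,8.5),(10,-9,8.6),(7.5,-9,8.1),(5,-9,7.5)]"
```

```text
(31, 0, 8) [0.038, -0.001, -0.033] [-0.008, 0.284, -0.008]
(30, -2, 8) [0.043, -0.0, -0.025] [-0.0, 0.25, -0.0]
(27.5, -3, 8) [0.051, 0.0, -0.028] [0.0, 0.625, 0.0]
(25, -4, 8) [0.051, -0.0, -0.027] [0.0, 0.625, 0.0]
(22.5, -5, 8) [0.052, 0.0, -0.026] [0.0, 0.625, 0.0]
(20, -6, 8) [0.052, -0.0, -0.026] [-0.0, 0.625, 0.0]
(17.5, -7, 8.2) [0.051, 0.0, -0.028] [0.0, 0.625, 0.0]
(15, -8, 8.4) [0.052, -0.0, -0.028] [0.0, 0.625, -0.0]
(12.5, -8.5, 8.5) [0.044, 0.0, -0.023] [-0.0, 0.625, -0.0]
(10, -9, 8.6) [0.044, 0.0, -0.023] [0.0, 0.625, 0.0]
(7.5, -9, 8.1) [0.038, 0.0, -0.011] [0.0, 0.625, 0.0]
(5, -9, 7.5) [0.038, -0.0, -0.01] [0.0, 0.625, 0.0]
```

Call:
{"method": "carry_out", "body": {"deltas": [0.038, 0, -0.033, 0, 0.28, 0, -1, 0.043, 0, -0.025, 0, 0.25, 0, -1, 0, 0, 0, 0, 0, 0, -1, 0.051, 0, -0.028, 0, 0.625, 0, -1, 0.051, 0, -0.027, 0, 0.625, 0, -1, 0, 0, 0, 0, 0, 0, -1, 0, 0, 0, 0, 0, 0, -1]}}

```text
clock: 15.28
position: [0.5676, -0.036, 0.1946]
ee_rot: [0.01, -0.538, 0.007, 0.843]
contact_force: [0.0, 0.5, -3.0]
width: 0.0651
```

```bash
python3 tp.py 8 -4 25
python3 rows.py "[(22.5,-5,8),(20,-6,8),(17.5,-7,8.2),(15,-8,8.4),(12.5,-8.5,8.5),(10,-9,8.6),(7.5,-9,8.1),(5,-9,7.5)]"
```

```text
t 15.28 bend x y z [ 8.65 -0.1  -3.7 ] yaw tilt roll [-0.03 24.94 -0.05] F [ 0.   0.5 -3. ] M [ 0.01 -0.44  0.05] w 0.0651
TCP [ 0.5669 -0.0359  0.1944] units [ 0.008 -0.002  0.008] [-0.007 -0.015 -0.01 ]
shift in final tool frame units [ 0.008 -0.002  0.008]
(22.5, -5, 8) [0.06, -0.002, -0.018] [-0.006, 0.61, -0.01]
(20, -6, 8) [0.052, -0.0, -0.026] [-0.0, 0.625, 0.0]
(17.5, -7, 8.2) [0.051, 0.0, -0.028] [0.0, 0.625, 0.0]
(15, -8, 8.4) [0.052, -0.0, -0.028] [0.0, 0.625, -0.0]
(12.5, -8.5, 8.5) [0.044, 0.0, -0.023] [-0.0, 0.625, -0.0]
(10, -9, 8.6) [0.044, 0.0, -0.023] [0.0, 0.625, 0.0]
(7.5, -9, 8.1) [0.038, 0.0, -0.011] [0.0, 0.625, 0.0]
(5, -9, 7.5) [0.038, -0.0, -0.01] [0.0, 0.625, 0.0]
```

No contact so far; the toe is under way beneath the rear lip.

Call:
{"method": "carry_out", "body": {"deltas": [0.06, 0, -0.018, 0, 0.61, 0, -1, 0.052, 0, -0.026, 0, 0.625, 0, -1, 0.051, 0, -0.028, 0, 0.625, 0, -1, 0.052, 0, -0.028, 0, 0.625, 0, -1, 0, 0, 0, 0, 0, 0, -1, 0, 0, 0, 0, 0, 0, -1]}}

```text
clock: 16.02
position: [0.5687, -0.0361, 0.1802]
ee_rot: [0.009, -0.609, 0.007, 0.793]
contact_force: [0.2, -0.2, -3.5]
width: 0.0653
```

```bash
python3 tp.py 8.4 -8 15
python3 rows.py "[(12.5,-8.5,8.5),(10,-9,8.6),(7.5,-9,8.1),(5,-9,7.5)]"
```

```text
t 16.02 bend x y z [ 8.62 -0.16 -8.25] yaw tilt roll [-0.02 15.03 -0.05] F [ 0.2 -0.2 -3.5] M [ 0.02 -0.33 -0.02] w 0.0653
TCP [ 0.5685 -0.0359  0.1805] units [-0.003 -0.003  0.005] [-0.005  0.006 -0.011]
shift in final tool frame units [-0.003 -0.003  0.005]
(12.5, -8.5, 8.5) [0.042, -0.003, -0.019] [-0.005, 0.631, -0.011]
(10, -9, 8.6) [0.044, 0.0, -0.023] [0.0, 0.625, 0.0]
(7.5, -9, 8.1) [0.038, 0.0, -0.011] [0.0, 0.625, 0.0]
(5, -9, 7.5) [0.038, -0.0, -0.01] [0.0, 0.625, 0.0]
```

Call:
{"method": "carry_out", "body": {"deltas": [0.042, 0, -0.019, 0, 0.63, 0, -1, 0.044, 0, -0.023, 0, 0.625, 0, -1, 0.038, 0, -0.011, 0, 0.625, 0, -1, 0.038, 0, -0.01, 0, 0.625, 0, -1, 0, 0, 0, 0, 0, 0, -1, 0, 0, 0, 0, 0, 0, -1]}}

```text
clock: 16.77
position: [0.5706, -0.0361, 0.17]
ee_rot: [0.008, -0.676, 0.008, 0.737]
contact_force: [-0.2, -0.6, -2.9]
width: 0.065
```

```bash
python3 tp.py 7 -9 2.5
python3 rows.py "[(2.5,-9,6.7),(0,-9,6)]"
```

```text
t 16.77 bend x y z [ 7.7  -0.16 -8.94] yaw tilt roll [-0.01  5.   -0.05] F [-0.2 -0.6 -2.9] M [-0.   -0.11 -0.02] w 0.065
TCP [ 0.5709 -0.036   0.1676] units [ 0.039 -0.003 -0.008] [-0.002  0.625 -0.012]
shift in final tool frame units [ 0.039 -0.003 -0.006]
(2.5, -9, 6.7) [0.039, -0.003, -0.003] [-0.002, 0.625, -0.012]
(0, -9, 6) [0.037, -0.0, -0.008] [-0.0, 0.625, 0.0]
```

Call:
{"method": "carry_out", "body": {"deltas": [0.039, 0, -0.003, 0, 0.625, 0, -1, 0, 0, 0, 0, 0, 0, -1, 0.037, 0, -0.006, 0, 0.61, 0, -1, 0, 0, 0, 0, 0, 0, -1, 0, 0, 0, 0, 0, 0, -1]}}

```text
clock: 17.4
position: [0.5707, -0.0362, 0.1655]
ee_rot: [0.008, -0.707, 0.008, 0.708]
contact_force: [0.2, -1.2, -2.3]
width: 0.065
```

```bash
python3 tp.py 6 -12 0; python3 look.py c
```

```text
t 17.40 bend x y z [ 5.84 -0.18 -8.98] yaw tilt roll [ 0.05  0.09 -0.07] F [ 0.2 -1.2 -2.3] M [-0.01  0.32  0.55] w 0.065
TCP [ 0.571  -0.036   0.1624] units [ 0.052 -0.004 -0.003] [ 0.012  0.022 -0.017]
shift in final tool frame units [ 0.052 -0.004 -0.003]
```

View pics/side_c_raw.png

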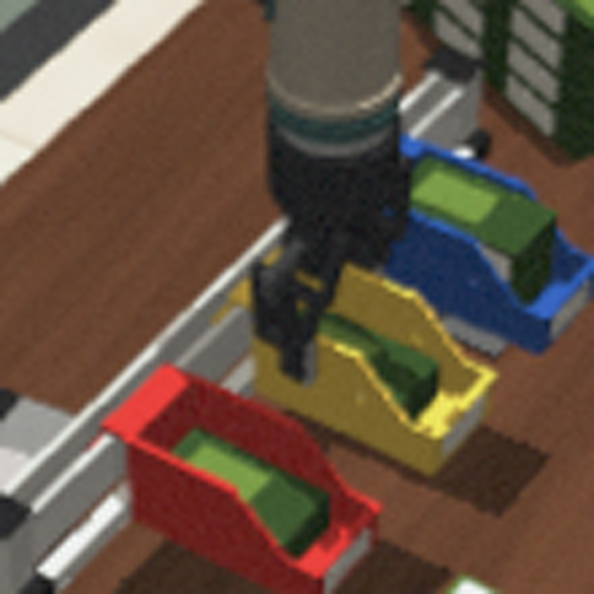

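Call:
{"method": "carry_out", "body": {"deltas": [0.02, 0, 0, 0, 0, 0, -1, 0, 0, 0, 0, 0, 0, -1, 0.02, 0, 0, 0, 0, 0, -1, 0, 0, 0, 0, 0, 0, -1]}}

```text
clock: 18.0
position: [0.5708, -0.0362, 0.1653]
ee_rot: [-0.007, 0.708, -0.008, -0.707]
contact_force: [-2.7, 0.0, 11.0]
width: 0.0648
```

```bash
python3 tp.py 6 -12 0
```

```text
t 18.00 bend x y z [ 5.81 -0.14 -8.97] yaw tilt roll [ 0.06 -0.09 -0.08] F [-2.7  0.  11. ] M [0.26 0.82 1.07] w 0.0648
TCP [ 0.571  -0.036   0.1624] units [ 0.049 -0.004 -0.002] [ 0.016 -0.022 -0.021]
shift in final tool frame units [ 0.049 -0.004 -0.003]
```

Call:
{"method": "carry_out", "body": {"deltas": [0.012, 0, 0, 0, 0, 0, -1, 0, 0, 0, 0, 0, 0, -1]}}

```text
clock: 18.25
position: [0.5708, -0.0362, 0.1653]
ee_rot: [-0.007, 0.708, -0.008, -0.706]
contact_force: [-4.0, -0.7, 14.2]
width: 0.065
```

```bash
python3 tp.py 6 -12 0
```

```text
t 18.25 bend x y z [ 5.79 -0.19 -8.98] yaw tilt roll [ 0.07 -0.12 -0.09] F [-4.  -0.7 14.2] M [0.28 1.07 1.12] w 0.065
TCP [ 0.571  -0.036   0.1624] units [ 0.049 -0.005 -0.002] [ 0.019 -0.029 -0.024]
shift in final tool frame units [ 0.049 -0.005 -0.003]
```

```bash
cat > ov.py <<'E'
import sys
from h import *
import tp
d=dict(np.load(sys.argv[1]+".npz"));X0=float(sys.argv[2]);ys=eval(sys.argv[3])
u0,u1,v0,v1=210,308,80,172;k=6.4
a=cv2.resize(d["color"][v0:v1,u0:u1,::-1],None,fx=k,fy=k,interpolation=cv2.INTER_NEAREST)
Rz=R.from_euler('z',-.0233)
for y,dz in ys:
    c=np.array([X0+.0233*y,y,.2])+Rz.apply([-.075,0,-.029+dz/1e3])
    def P(p): return (proj(d,c+Rz.apply(np.array(p)/1e3))[0]-[u0-.5,v0-.5])*k
    def L(*ps):
        for p,q in zip(ps[:-1],ps[1:]): cv2.line(a,tuple(int(v*8) for v in P(p)),tuple(int(v*8) for v in P(q)),(255,0,255),1,cv2.LINE_AA,3)
    L((65,33,-33),(-65,33,-33),(-65,33,-1),(-65,-33,-1),(-65,-33,-33),(-65,33,-33));L((-10,-33,33),(65,-33,33));L((-10,33,33),(65,33,33),(65,33,-33));L((83,31,33),(83,-31,33));L((-10,33,33),(-65,33,-1));L((-10,-33,33),(-65,-33,-1))
cv2.imwrite(sys.argv[4],a)
E
python3 ov.py side_c .6163 "[(.0845,0),(-.167,0),(-.041,0)]" pics/ov1.png
```

```text
(no output)
```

View pics/ov1.png

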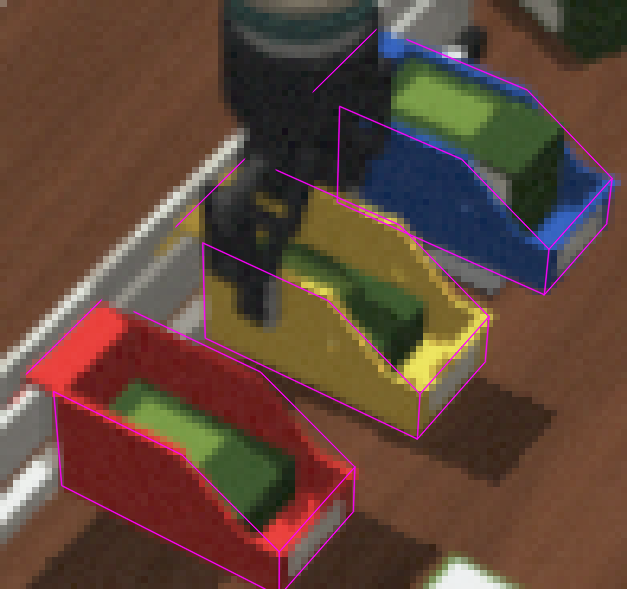

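```bash
python3 - <<'E'
from h import *
d=dict(np.load("side_c.npz"))
a=cv2.resize(d["color"][98:150,205:265,::-1],None,fx=11,fy=11,interpolation=cv2.INTER_NEAREST);cv2.imwrite("pics/ze.png",a)
E
```

```text
(no output)
```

View pics/ze.png

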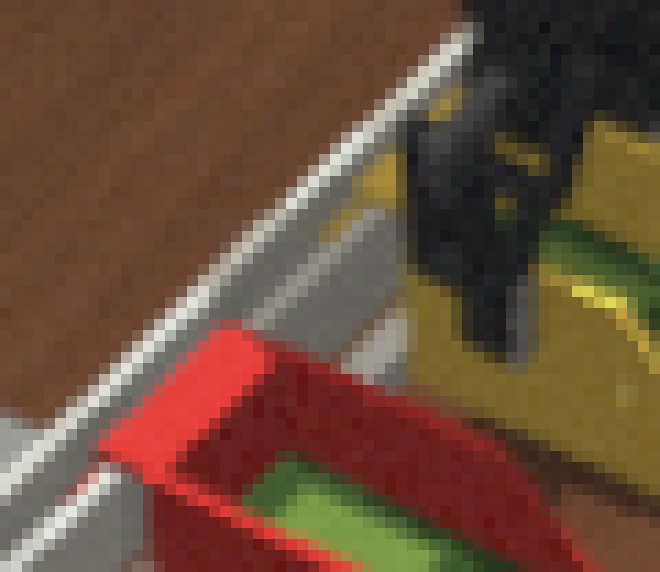

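Call:
{"method": "carry_out", "body": {"deltas": [-0.03, 0, 0, 0, 0, 0, -1, -0.02, 0, 0, 0, 0, 0, -1, 0, 0, 0, 0, 0, 0, -1]}}

```text
clock: 18.62
position: [0.5708, -0.0362, 0.1654]
ee_rot: [-0.008, 0.707, -0.009, -0.707]
contact_force: [0.9, -0.6, 3.0]
width: 0.0651
```

```bash
python3 tp.py 6 -12 0
```

```text
t 18.62 bend x y z [ 5.84 -0.18 -8.94] yaw tilt roll [ 0.01 -0.01 -0.06] F [ 0.9 -0.6  3. ] M [-0.11  0.35  0.88] w 0.0651
TCP [ 0.571  -0.036   0.1624] units [ 0.051 -0.004 -0.003] [ 0.003 -0.003 -0.016]
shift in final tool frame units [ 0.051 -0.004 -0.003]
```

Call:
{"method": "carry_out", "body": {"deltas": [-0.025, 0, 0, 0, 0, 0, -1, -0.025, 0, 0, 0, 0, 0, -1, -0.025, 0, 0, 0, 0, 0, -1, 0, 0, 0, 0, 0, 0, -1]}}

```text
clock: 19.12
position: [0.5708, -0.0358, 0.1674]
ee_rot: [0.009, -0.706, 0.009, 0.708]
contact_force: [5.9, -0.5, -11.0]
width: 0.0649
```

```bash
python3 tp.py 6 -12 0
```

```text
t 19.12 bend x y z [ 5.86  0.06 -7.06] yaw tilt roll [-0.07  0.09  0.02] F [  5.9  -0.5 -11. ] M [-0.07 -0.2   0.48] w 0.0649
TCP [ 0.571  -0.036   0.1624] units [ 0.084  0.002 -0.003] [-0.019  0.023  0.005]
shift in final tool frame units [ 0.084  0.002 -0.003]
```

Call:
{"method": "carry_out", "body": {"deltas": [-0.025, 0, 0, 0, 0, 0, -1, 0, 0, 0, 0, 0, 0, -1, 0, 0, 0, 0, 0, 0, -1]}}

```text
clock: 19.5
position: [0.5708, -0.0356, 0.1689]
ee_rot: [0.009, -0.706, 0.008, 0.708]
contact_force: [5.6, -0.0, -10.4]
width: 0.065
```

```bash
python3 tp.py 6 -12 0
```

```text
t 19.50 bend x y z [ 5.84  0.23 -5.55] yaw tilt roll [-0.08  0.09  0.04] F [  5.6  -0.  -10.4] M [ 0.03 -0.3   0.45] w 0.065
TCP [ 0.571  -0.036   0.1624] units [ 0.109  0.005 -0.004] [-0.02   0.023  0.01 ]
shift in final tool frame units [ 0.109  0.005 -0.003]
```

Call:
{"method": "carry_out", "body": {"deltas": [0, 0, -0.012, -0.075, 0, 0, -1, 0, 0, 0, 0, 0, 0, -1, 0, 0, 0, 0, 0, 0, -1]}}

```text
clock: 19.88
position: [0.5707, -0.0358, 0.1707]
ee_rot: [0.007, -0.707, 0.007, 0.708]
contact_force: [1.8, 0.2, -9.1]
width: 0.065
```

```bash
python3 tp.py 6 -12 0
```

```text
t 19.88 bend x y z [ 5.8  0.4 -3.8] yaw tilt roll [0.24 0.09 0.  ] F [ 1.8  0.2 -9.1] M [ 0.07 -0.02  0.11] w 0.065
TCP [ 0.571  -0.036   0.1624] units [ 0.138  0.003 -0.004] [0.061 0.023 0.001]
shift in final tool frame units [ 0.138  0.003 -0.004]
```

Call:
{"method": "carry_out", "body": {"deltas": [-0.012, 0, -0.006, -0.02, 0, 0, -1, 0, 0, 0, 0, 0, 0, -1, 0, 0, 0, 0, 0, 0, -1]}}

```text
clock: 20.25
position: [0.5706, -0.0359, 0.1711]
ee_rot: [0.006, -0.706, 0.006, 0.708]
contact_force: [3.0, -0.4, -13.5]
width: 0.065
```

```bash
python3 tp.py 6 -12 0
```

```text
t 20.25 bend x y z [ 5.75  0.4  -3.4 ] yaw tilt roll [ 0.36  0.16 -0.02] F [  3.   -0.4 -13.5] M [0.05 0.23 0.07] w 0.065
TCP [ 0.571  -0.036   0.1624] units [ 0.146  0.001 -0.006] [ 0.091  0.04  -0.004]
shift in final tool frame units [ 0.146  0.001 -0.005]
```

Call:
{"method": "carry_out", "body": {"deltas": [-0.016, 0, 0, 0, 0, 0, -1, 0, 0, 0, 0, 0, 0, -1, 0, 0, 0, 0, 0, 0, -1]}}

```text
clock: 20.62
position: [0.5706, -0.0359, 0.1718]
ee_rot: [0.006, -0.706, 0.006, 0.708]
contact_force: [4.0, -0.1, -21.3]
width: 0.0649
```

```bash
python3 tp.py 6 -12 0
```

```text
t 20.62 bend x y z [ 5.75  0.41 -2.81] yaw tilt roll [ 0.38  0.19 -0.02] F [  4.   -0.1 -21.3] M [0.01 0.59 0.15] w 0.0649
TCP [ 0.571  -0.036   0.1624] units [ 0.156  0.001 -0.006] [ 0.094  0.046 -0.005]
shift in final tool frame units [ 0.156  0.001 -0.006]
```

Call:
{"method": "carry_out", "body": {"deltas": [0.03, 0, 0, 0, 0, 0, -1, 0.03, 0, 0, 0, 0, 0, -1, 0.03, 0, 0, 0, 0, 0, -1, 0, 0, 0, 0, 0, 0, -1, 0, 0, 0, 0, 0, 0, -1]}}

```text
clock: 21.25
position: [0.5708, -0.0361, 0.1699]
ee_rot: [-0.005, 0.707, -0.006, -0.707]
contact_force: [-5.2, 0.5, -3.1]
width: 0.0652
```

```bash
python3 tp.py 6 -12 0
```

```text
t 21.25 bend x y z [ 5.82  0.24 -4.49] yaw tilt roll [ 0.39 -0.02 -0.08] F [-5.2  0.5 -3.1] M [0.14 1.07 0.16] w 0.0652
TCP [ 0.571  -0.036   0.1624] units [ 0.125 -0.003 -0.003] [ 0.097 -0.004 -0.019]
shift in final tool frame units [ 0.125 -0.002 -0.003]
```

Call:
{"method": "carry_out", "body": {"deltas": [0.03, 0, 0, 0, 0, 0, -1, 0, 0, 0, 0, 0, 0, -1, 0, 0, 0, 0, 0, 0, -1]}}

```text
clock: 21.62
position: [0.5707, -0.0362, 0.1686]
ee_rot: [-0.005, 0.707, -0.006, -0.707]
contact_force: [-6.0, 1.1, -0.7]
width: 0.0651
```

```bash
python3 tp.py 6 -12 0
```

```text
t 21.62 bend x y z [ 5.78  0.09 -5.79] yaw tilt roll [ 0.39 -0.03 -0.1 ] F [-6.   1.1 -0.7] M [0.01 1.16 0.13] w 0.0651
TCP [ 0.571  -0.036   0.1624] units [ 0.103 -0.005 -0.003] [ 0.099 -0.008 -0.025]
shift in final tool frame units [ 0.103 -0.005 -0.003]
```

Call:
{"method": "carry_out", "body": {"deltas": [0, 0, 0, 0, -0.15, 0, -1, 0, 0, 0, 0, 0, 0, -1, 0, 0, 0, 0, 0, 0, -1]}}

```text
clock: 22.0
position: [0.5709, -0.0362, 0.1688]
ee_rot: [0.005, -0.704, 0.006, 0.71]
contact_force: [-6.5, 0.6, 0.3]
width: 0.0652
```

```bash
python3 tp.py 6 -12 0
```

```text
t 22.00 bend x y z [ 6.21  0.09 -6.03] yaw tilt roll [ 0.39  0.54 -0.1 ] F [-6.5  0.6  0.3] M [0.07 1.15 0.15] w 0.0652
TCP [ 0.571  -0.036   0.1624] units [ 0.107 -0.005 -0.001] [ 0.096  0.135 -0.025]
shift in final tool frame units [ 0.107 -0.005 -0.   ]
```

Call:
{"method": "carry_out", "body": {"deltas": [0, 0, 0.018, 0, 0, 0, -1, 0, 0, 0, 0, 0, 0, -1, 0, 0, 0, 0, 0, 0, -1]}}

```text
clock: 22.38
position: [0.5708, -0.0363, 0.1676]
ee_rot: [0.005, -0.704, 0.006, 0.71]
contact_force: [-4.2, 0.9, 0.1]
width: 0.0647
```

```bash
python3 tp.py 6 -12 0
```

```text
t 22.38 bend x y z [ 6.09  0.01 -7.23] yaw tilt roll [ 0.37  0.48 -0.09] F [-4.2  0.9  0.1] M [0.01 0.79 0.12] w 0.0647
TCP [ 0.571  -0.036   0.1624] units [ 0.087 -0.006 -0.003] [ 0.094  0.12  -0.023]
shift in final tool frame units [ 0.087 -0.006 -0.002]
```

Relieving the contact helps it slide down; a little more of the same.

Call:
{"method": "carry_out", "body": {"deltas": [0, 0, 0.012, 0, 0, 0, -1, 0, 0, 0, 0, 0, 0, -1, 0.015, 0, 0.003, 0, 0, 0, -1, 0, 0, 0, 0, 0, 0, -1, 0, 0, 0, 0, 0, 0, -1]}}

```text
clock: 23.0
position: [0.5705, -0.0361, 0.1649]
ee_rot: [0.006, -0.704, 0.006, 0.71]
contact_force: [1.4, -0.6, -3.5]
width: 0.065
```

```bash
python3 tp.py 6 -12 0
```

```text
t 23.00 bend x y z [ 5.76  0.18 -9.95] yaw tilt roll [ 0.37  0.52 -0.05] F [ 1.4 -0.6 -3.5] M [-0.04 -0.18  0.02] w 0.065
TCP [ 0.571  -0.036   0.1624] units [ 0.042 -0.003 -0.008] [ 0.092  0.129 -0.012]
shift in final tool frame units [ 0.042 -0.003 -0.008]
```

Call:
{"method": "carry_out", "body": {"deltas": [0.015, 0, -0.003, 0, 0.05, 0, -1, 0, 0, 0, 0, 0, 0, -1, 0, 0, 0, 0, 0, 0, -1]}}

```text
clock: 23.38
position: [0.5706, -0.0361, 0.1641]
ee_rot: [0.006, -0.705, 0.006, 0.709]
contact_force: [3.1, -0.7, -3.8]
width: 0.0652
```

```bash
python3 tp.py 6 -12 0
```

```text
t 23.38 bend x y z [  5.76   0.17 -10.54] yaw tilt roll [ 0.37  0.31 -0.05] F [ 3.1 -0.7 -3.8] M [-0.1  -0.47  0.06] w 0.0652
TCP [ 0.571  -0.036   0.1624] units [ 0.029 -0.003 -0.006] [ 0.093  0.078 -0.013]
shift in final tool frame units [ 0.029 -0.003 -0.006]
```

Call:
{"method": "carry_out", "body": {"deltas": [0.015, 0, 0, 0, 0.05, 0, -1, 0, 0, 0, 0, 0, 0, -1, 0, 0, 0, 0, 0, 0, -1]}}

```text
clock: 23.75
position: [0.5706, -0.0362, 0.1637]
ee_rot: [0.005, -0.707, 0.006, 0.708]
contact_force: [4.2, -0.0, 0.6]
width: 0.065
```

```bash
python3 tp.py 6 -12 0
```

```text
t 23.75 bend x y z [  5.74   0.15 -10.76] yaw tilt roll [ 0.39  0.08 -0.06] F [ 4.2 -0.   0.6] M [ 0.04 -0.65  0.19] w 0.065
TCP [ 0.571  -0.036   0.1624] units [ 0.022 -0.004 -0.005] [ 0.097  0.021 -0.016]
shift in final tool frame units [ 0.022 -0.004 -0.005]
```

Call:
{"method": "carry_out", "body": {"deltas": [0.008, 0, -0.012, 0, 0, 0, -1, 0, 0, 0, 0, 0, 0, -1, 0, 0, 0, 0, 0, 0, -1]}}

```text
clock: 24.12
position: [0.5706, -0.0361, 0.1627]
ee_rot: [0.006, -0.706, 0.006, 0.708]
contact_force: [3.6, -1.5, 0.1]
width: 0.065
```

```bash
python3 tp.py 6 -12 0; python3 look.py d;python3 ov.py side_d .6163 "[(.0845,0),(-.167,0),(-.041,0)]" pics/ov2.png
```

```text
t 24.12 bend x y z [  5.74   0.18 -11.91] yaw tilt roll [ 0.37  0.19 -0.05] F [ 3.6 -1.5  0.1] M [-0.1  -0.65  0.09] w 0.065
TCP [ 0.571  -0.036   0.1624] units [ 0.004 -0.003 -0.006] [ 0.092  0.048 -0.013]
shift in final tool frame units [ 0.004 -0.003 -0.006]
```

View pics/ov2.png

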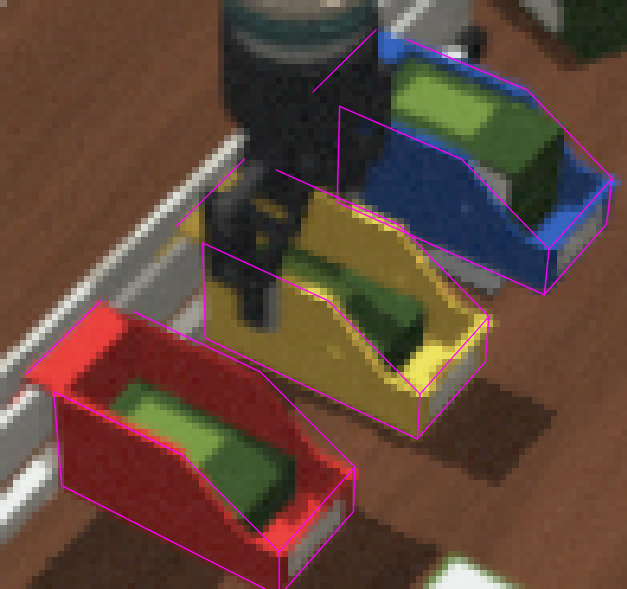

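Call:
{"method": "carry_out", "body": {"deltas": [0.016, 0, -0.006, 0, 0, 0, -1, 0, 0, 0, 0, 0, 0, -1, 0, 0, 0, 0, 0, 0, -1]}}

```text
clock: 24.6
position: [0.5706, -0.0361, 0.1625]
ee_rot: [0.006, -0.706, 0.006, 0.708]
contact_force: [0.9, -0.9, 4.8]
width: 0.0648
```

```bash
python3 tp.py 6 -12 0
```

```text
t 24.60 bend x y z [  5.75   0.17 -12.09] yaw tilt roll [ 0.38  0.2  -0.06] F [ 0.9 -0.9  4.8] M [-0.02 -0.42  0.12] w 0.0648
TCP [ 0.571  -0.036   0.1624] units [ 0.001 -0.003 -0.006] [ 0.095  0.051 -0.015]
shift in final tool frame units [ 0.002 -0.003 -0.006]
```

Seated at -12.0 mm, with Fx near zero. Now the proper tug from the fully locked position.

Call:
{"method": "carry_out", "body": {"deltas": [-0.03, 0, 0, 0, 0, 0, -1, -0.03, 0, 0, 0, 0, 0, -1, -0.03, 0, 0, 0, 0, 0, -1, -0.02, 0, 0, 0, 0, 0, -1, 0, 0, 0, 0, 0, 0, -1, 0, 0, 0, 0, 0, 0, -1]}}

```text
clock: 25.35
position: [0.5706, -0.0358, 0.1678]
ee_rot: [0.006, -0.705, 0.006, 0.709]
contact_force: [4.1, 1.2, -5.5]
width: 0.0648
```

```bash
python3 tp.py 6 -12 0
```

```text
t 25.35 bend x y z [ 5.73  0.44 -6.89] yaw tilt roll [ 0.38  0.27 -0.02] F [ 4.1  1.2 -5.5] M [ 0.08 -0.59  0.13] w 0.0648
TCP [ 0.571  -0.036   0.1624] units [ 0.089  0.002 -0.007] [ 0.094  0.068 -0.005]
shift in final tool frame units [ 0.089  0.002 -0.006]
```

Call:
{"method": "carry_out", "body": {"deltas": [-0.025, 0, -0.006, 0, 0, 0, -1, 0, 0, 0, 0, 0, 0, -1, 0, 0, 0, 0, 0, 0, -1]}}

```text
clock: 25.72
position: [0.5706, -0.036, 0.1699]
ee_rot: [0.006, -0.705, 0.006, 0.709]
contact_force: [2.0, 0.6, -3.1]
width: 0.0646
```

Call:
{"method": "carry_out", "body": {"deltas": [-0.016, 0, -0.003, 0, 0, 0, -1, 0, 0, 0, 0, 0, 0, -1, 0, 0, 0, 0, 0, 0, -1]}}

```text
clock: 26.1
position: [0.5706, -0.036, 0.1706]
ee_rot: [0.006, -0.705, 0.006, 0.709]
contact_force: [0.2, -0.4, -3.4]
width: 0.0651
```

```bash
python3 tp.py 6 -12 0
```

```text
t 26.10 bend x y z [ 5.79  0.27 -4.07] yaw tilt roll [ 0.37  0.31 -0.04] F [ 0.2 -0.4 -3.4] M [-0.05  0.01  0.01] w 0.0651
TCP [ 0.571  -0.036   0.1624] units [ 0.137 -0.002 -0.007] [ 0.093  0.077 -0.011]
shift in final tool frame units [ 0.137 -0.001 -0.006]
```

Call:
{"method": "carry_out", "body": {"deltas": [-0.016, 0, 0, 0, 0, 0, -1, 0, 0, 0, 0, 0, 0, -1, 0, 0, 0, 0, 0, 0, -1]}}

```text
clock: 26.48
position: [0.5706, -0.036, 0.171]
ee_rot: [0.006, -0.705, 0.006, 0.709]
contact_force: [0.2, -0.7, -8.7]
width: 0.0649
```

Call:
{"method": "carry_out", "body": {"deltas": [-0.013, 0, 0, 0, 0, 0, -1, 0, 0, 0, 0, 0, 0, -1, 0, 0, 0, 0, 0, 0, -1]}}

```text
clock: 26.85
position: [0.5706, -0.036, 0.1715]
ee_rot: [0.006, -0.705, 0.006, 0.709]
contact_force: [1.6, -0.6, -13.5]
width: 0.065
```

```bash
python3 tp.py 6 -12 0
```

```text
t 26.85 bend x y z [ 5.76  0.3  -3.23] yaw tilt roll [ 0.37  0.36 -0.03] F [  1.6  -0.6 -13.5] M [-0.03  0.46 -0.05] w 0.065
TCP [ 0.571  -0.036   0.1624] units [ 0.151 -0.001 -0.008] [ 0.094  0.09  -0.008]
shift in final tool frame units [ 0.151 -0.001 -0.007]
```

Clean catch: about 10 N net, roughly 8 mm above the seat. Now I let it down.

Call:
{"method": "carry_out", "body": {"deltas": [0.03, 0, 0, 0, 0, 0, -1, 0.03, 0, 0, 0, 0, 0, -1, 0.03, 0, 0, 0, 0, 0, -1, 0.03, 0, 0, 0, 0, 0, -1, 0, 0, 0, 0, 0, 0, -1, 0, 0, 0, 0, 0, 0, -1]}}

```text
clock: 27.6
position: [0.5708, -0.036, 0.1667]
ee_rot: [0.005, -0.706, 0.006, 0.708]
contact_force: [-4.9, 0.2, -1.2]
width: 0.0649
```

```bash
python3 tp.py 6 -12 0
```

```text
t 27.60 bend x y z [ 5.92  0.3  -7.87] yaw tilt roll [ 0.39  0.2  -0.06] F [-4.9  0.2 -1.2] M [0.01 0.89 0.12] w 0.0649
TCP [ 0.571  -0.036   0.1624] units [ 0.072 -0.001 -0.003] [ 0.098  0.051 -0.015]
shift in final tool frame units [ 0.072 -0.001 -0.003]
```

Fx is -5 N again, so the back is rubbing on the bar. I ease back 0.7 mm and continue.

Call:
{"method": "carry_out", "body": {"deltas": [0, 0, 0.015, 0, 0, 0, -1, 0, 0, 0, 0, 0, 0, -1, 0.025, 0, 0, 0, 0, 0, -1, 0, 0, 0, 0, 0, 0, -1, 0, 0, 0, 0, 0, 0, -1]}}

```text
clock: 28.22
position: [0.5707, -0.0361, 0.1638]
ee_rot: [0.006, -0.706, 0.006, 0.708]
contact_force: [-3.1, 0.1, -2.3]
width: 0.0652
```

```bash
python3 tp.py 6 -12 0
```

```text
t 28.23 bend x y z [  5.82   0.21 -10.79] yaw tilt roll [ 0.37  0.19 -0.05] F [-3.1  0.1 -2.3] M [0.03 0.5  0.07] w 0.0652
TCP [ 0.571  -0.036   0.1624] units [ 0.023 -0.002 -0.004] [ 0.093  0.049 -0.012]
shift in final tool frame units [ 0.023 -0.002 -0.004]
```

Call:
{"method": "carry_out", "body": {"deltas": [0.02, 0, 0.007, 0, 0, 0, -1, 0, 0, 0, 0, 0, 0, -1, 0.01, 0, 0, 0, 0, 0, -1, 0, 0, 0, 0, 0, 0, -1]}}

```text
clock: 28.72
position: [0.5706, -0.0361, 0.1625]
ee_rot: [0.006, -0.706, 0.006, 0.708]
contact_force: [-0.9, 0.3, 1.3]
width: 0.0651
```

```bash
python3 tp.py 6 -12 0
```

```text
t 28.73 bend x y z [  5.75   0.19 -12.01] yaw tilt roll [ 0.38  0.12 -0.06] F [-0.9  0.3  1.3] M [0.08 0.23 0.15] w 0.0651
TCP [ 0.571  -0.036   0.1624] units [ 0.002 -0.003 -0.005] [ 0.095  0.031 -0.014]
shift in final tool frame units [ 0.002 -0.003 -0.005]
```

Call:
{"method": "carry_out", "body": {"deltas": [0, 0, 0, 0, 0, 0, -1, 0, 0, 0, 0, 0, 0, -1], "newtons": 20}}

```text
clock: 28.98
position: [0.5706, -0.0361, 0.1625]
ee_rot: [0.006, -0.706, 0.006, 0.708]
contact_force: [-0.4, -0.2, 2.4]
width: 0.0647
```

Call:
{"method": "carry_out", "body": {"deltas": [0, 0, 0, 0, 0, 0, 1, 0, 0, 0, 0, 0, 0, 1, 0, 0, 0, 0, 0, 0, 1, 0, 0, 0, 0, 0, 0, 1, 0, 0, 0, 0, 0, 0, 1]}}

```text
clock: 29.6
position: [0.57, -0.036, 0.162]
ee_rot: [0.006, -0.706, 0.006, 0.708]
contact_force: [-0.2, 0.3, -0.1]
width: 0.0853
```

```bash
python3 tp.py 6 -12 0; python3 look.py e;python3 ov.py side_e .6163 "[(.0845,0),(-.167,0),(-.041,0)]" pics/ov3.png
```

```text
t 29.60 bend x y z [  5.16   0.24 -12.63] yaw tilt roll [ 0.37  0.22 -0.05] F [-0.2  0.3 -0.1] M [-0.03  0.02 -0.03] w 0.0853
TCP [ 0.571  -0.036   0.1624] units [-0.007 -0.002 -0.016] [ 0.093  0.054 -0.011]
shift in final tool frame units [-0.007 -0.002 -0.016]
```

View pics/ov3.png

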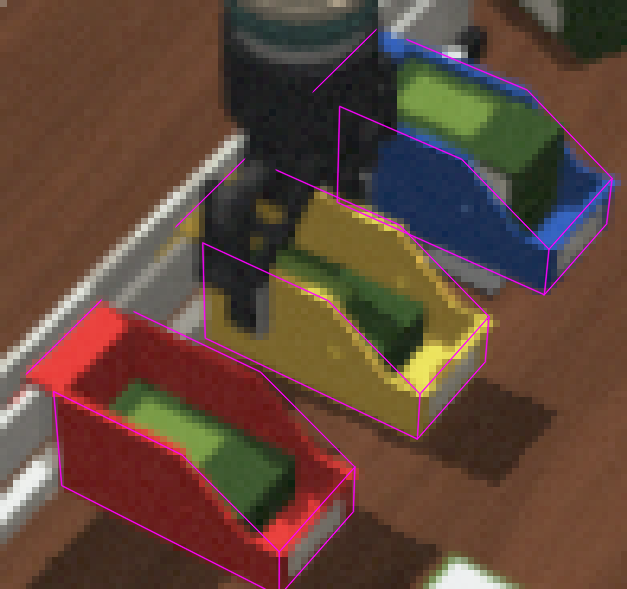

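Released; the contact forces are zero and the bin hangs on its own. Now I retreat straight up.

Call:
{"method": "carry_out", "body": {"deltas": [-0.1, 0, 0, 0, 0, 0, 1, -0.2, 0, 0, 0, 0, 0, 1, -0.4, 0, 0, 0, 0, 0, 1, -0.6, 0, 0, 0, 0, 0, 1, -0.6, 0, 0, 0, 0, 0, 1, -0.5, 0, 0.5, 0, 0, 0, 1, 0, 0, 0.8, 0, 0, 0, 1, 0, 0, 0.8, 0, 0, 0, 1, 0, 0, 0.8, 0, 0, 0, 1, 0, 0, 0.5, 0, 0, 0, 1]}}

```text
clock: 30.95
position: [0.3644, -0.0323, 0.3078]
ee_rot: [0.005, -0.706, 0.006, 0.708]
contact_force: [-0.1, 0.4, 0.9]
width: 0.0853
```

Call:
{"method": "carry_out", "body": {"deltas": [0, 0.7, 0, 0, 0, 0, 1, 0, 0.8, 0, 0, 0, 0, 1, 0, 0.8, 0, 0, 0, 0, 1, 0, 0.8, 0, 0, 0, 0, 1, 0, 0.8, 0, 0, 0, 0, 1, 0, 0.6, 0, 0, 0, 0, 1, 0, 0, 0, 0, 0, 0, 1]}}

```text
clock: 31.82
position: [0.362, -0.3049, 0.3074]
ee_rot: [0.006, -0.706, 0.008, 0.708]
contact_force: [0.1, 0.7, -0.2]
width: 0.0853
```

```bash
python3 look.py f;python3 ov.py side_f .6163 "[(.0845,0),(-.167,0),(-.041,0)]" pics/ov4.png
python3 - <<'E'
from h import *
d=dict(np.load("top_f.npz"))
cv2.imwrite("pics/topf.png",cv2.resize(d["color"][115:240,235:415,::-1],None,fx=4.4,fy=4.4,interpolation=cv2.INTER_CUBIC))
P=cloud(d)
for c,z0 in (('red',.138),('blue',.138),('yellow',.138)):
    best=max((q for q in comps(mask(d,*COL[c])) if 270<q[2][0]<390),key=lambda q:q[1][4]);p=P[best[0]];t=p[p[:,2]>.195];f=p[p[:,0]<np.percentile(p[:,0],12)]
    print(c,best[1],'rim z %.3f'%np.median(t[:,2]),'front z %.3f'%np.median(f[:,2]),'x',p[:,0].min().round(3),p[:,0].max().round(3),'y med',np.median(t[:,1]).round(3))
E
```

```text
red [278 134  23  48 495] rim z 0.205 front z 0.169 x 0.478 0.641 y med 0.085
blue [352 136  24  47 499] rim z 0.204 front z 0.168 x 0.472 0.63 y med -0.16
yellow [315 134  24  49 582] rim z 0.205 front z 0.168 x 0.474 0.639 y med -0.033
```

View pics/ov4.png

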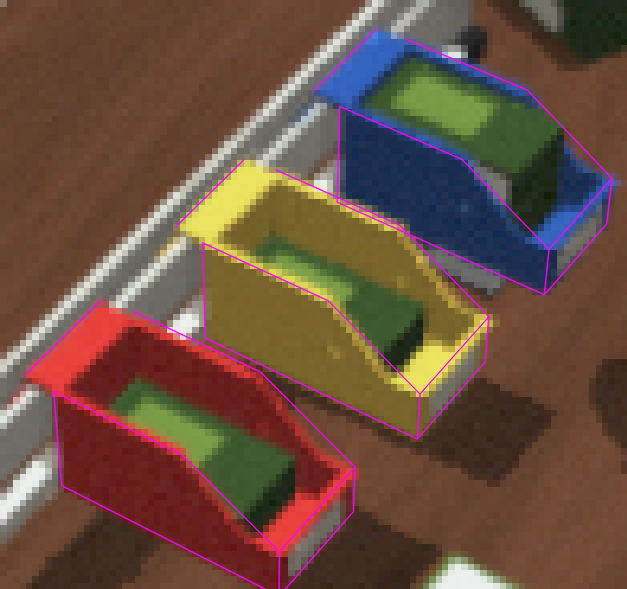

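View pics/topf.png

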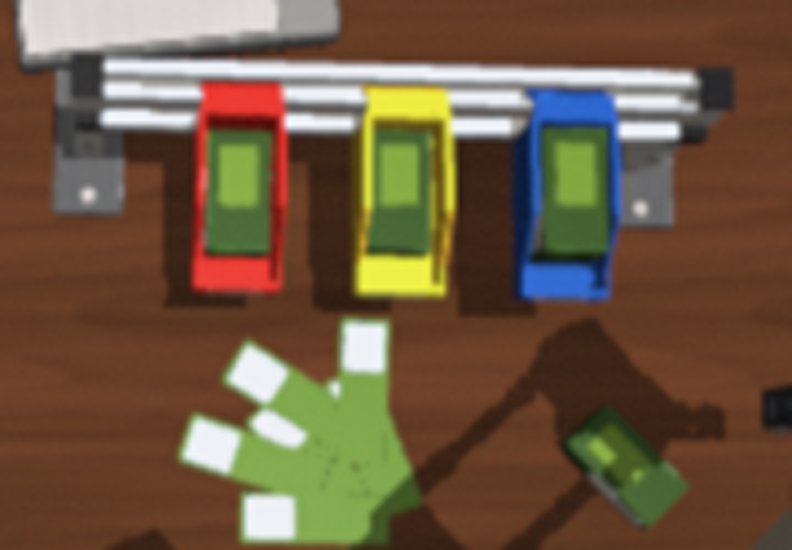

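The yellow bin at (245,300) in the side view and (405,190) in the top view hangs exactly like red and blue. It is level and square, midway between them, and the carton is still inside. Handing in.

```bash
python3 -c "
from rig import job
print(job.sign_off())"
```

```text
the job is handed in; nothing more can be done
None
```

The yellow bin, with the carton still in it, now hangs locked on the rail midway between red and blue. I handed the job in after about 32 s of the 64 s allowed.

**What I did:** I gripped the bin across its sides and passed the toe into the slot with the front raised 32°. I then swung it level and lowered it until the bend sat 12.0 mm below the rail top, which is the stated locked depth. The tug pulled up about 10 N net. It caught 8 to 9 mm higher by the arm's reading, a little over the stated 7 to 8 mm. I let it back down to 12.0 mm and released it, and the contact force read zero.

**Last checks:**
- **Height and level:** the rims of yellow, red and blue all read 204–205 mm, and their fronts 168–169 mm.
- **Position:** yellow's outline matches its neighbours' in both views. Red and blue match the outline positions fitted before the hanging.

**What did not go smoothly:**
- **First lowering:** it stuck about 3 mm high from side friction.
- **First tug:** I started it from that stuck position, and it reached about 18 N net. I then freed the bin, seated it fully and repeated the tug properly.
- **Cameras:** the two views disagreed with each other by about 2 mm in x and 4 mm in y. I used positions of the bin relative to the rail, plus a light touch on the lip, to correct for it.

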